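# Make up the lens tray

## Task

One lens case already lies in the peach tray: leave it there and add more twin lens cases from the caddy's lower shelf until the tray's open bay holds exactly three, each lying flat on the bay's floor with its caps up, and leave the other lens cases on the shelf. Also stand the glass bottle upright, fully down in the tray's round well, setting it down gently and never tipping it over. Leave the plain rectangular compact and everything else where it is.

Things in the scene. Friction and masses are not known exactly. Their poses are not given: they have to be found in the camera images.
- caddy: fixed grey plastic two-level caddy, 310 mm wide (own y), 150 mm deep (own x), about 230 mm high with what stands on it; front faces its own -x. Origin: on the vanity top under its middle. Tall side walls stand only behind own x = +25 mm.
- caddy_shelf (a point): middle of the caddy's lower shelf, on its surface (28 mm up), axes as the caddy's. The shelf slopes up away from the front at 25 degrees, 88 mm long up the slope, 310 mm wide; at its low front edge a lip 12 mm high (square to the slope). Five pieces lie across it, against the lip, centres 60 mm apart in y.
- caddy_edge (a point): middle of the lower front edge of the caddy's flat upper level, 165 mm up. It hangs over the pieces on the lower shelf (4 mm behind their centres), so they are reached only from the front, by a tool leaning about 25 degrees (square to the slope).
- tray: fixed peach rigid silicone lens tray, 315 mm long (own y) x 110 mm (own x); floor 4 mm thick. Origin: under its centre. At -y an open rectangular bay with walls 5 mm thick and 14 mm high over the vanity top; at +y a block 70 mm long, 20 mm high, with one round well.
- tray_bay (a point): centre of the bay's floor (4 mm above the vanity top), axes as the tray's; the bay inside is 100 mm (x) by 240 mm (y).
- tray_well (a point): centre of the floor of the tray's round well: 52 mm across, 16 mm deep to its rim, floor 4 mm above the vanity top.
- case1: closed white plastic twin lens case, two round 30 mm wells with caps, joined by a 36 x 30 x 10 mm block: 66 mm long (own x), 30 mm wide (own y), 18 mm high (own z, caps up). Origin: centre of its underside, at mid length. This one already lies in the tray's bay at the start.
- case2: closed white plastic twin lens case, two round 30 mm wells with caps, joined by a 36 x 30 x 10 mm block: 66 mm long (own x), 30 mm wide (own y), 18 mm high (own z, caps up). Origin: centre of its underside, at mid length. Starts in one of five places side by side (60 mm apart) on the caddy's lower shelf, length up the slope, caps up, leaning with the shelf.
- case3: closed white plastic twin lens case, two round 30 mm wells with caps, joined by a 36 x 30 x 10 mm block: 66 mm long (own x), 30 mm wide (own y), 18 mm high (own z, caps up). Origin: centre of its underside, at mid length. Starts in one of five places side by side (60 mm apart) on the caddy's lower shelf, length up the slope, caps up, leaning with the shelf.
- case4: closed white plastic twin lens case, two round 30 mm wells with caps, joined by a 36 x 30 x 10 mm block: 66 mm long (own x), 30 mm wide (own y), 18 mm high (own z, caps up). Origin: centre of its underside, at mid length. Starts in one of five places side by side (60 mm apart) on the caddy's lower shelf, length up the slope, caps up, leaning with the shelf.
- case5: closed white plastic twin lens case, two round 30 mm wells with caps, joined by a 36 x 30 x 10 mm block: 66 mm long (own x), 30 mm wide (own y), 18 mm high (own z, caps up). Origin: centre of its underside, at mid length. Starts in one of five places side by side (60 mm apart) on the caddy's lower shelf, length up the slope, caps up, leaning with the shelf.
- bottle: upright amber glass perfume-style bottle, round, 44 mm across up to 60 mm high, shoulder to 74 mm, then a steel cap 26 mm across from 74 to 104 mm (top), the place to grip. Origin: centre of its underside, z up. Stands in front of the tray.
- compact: plain rectangular white plastic compact 66 x 38 x 18 mm, origin centre of underside; lies among the cases on the caddy's lower shelf. Not a lens case.
- jar: white ceramic jar with lid, 52 mm across, 60 mm high, standing beside the bottle; origin under its centre. Bystander.
- dish: white ceramic dish, 120 mm across, 25 mm high; origin under its centre. Bystander.
- tweezer: steel tweezer 107 mm long, 7 mm high, lying flat along own x; origin near its middle. Bystander.
- cup: white ceramic cup, 72 mm across, 95 mm high; origin under its centre. Bystander.
- brush: wooden hairbrush, 190 mm long (own x), 55 mm wide, 32 mm high, lying bristles down; origin at its middle, underneath. Bystander.
Not all that is in view belongs to the job. What is shaped like the case5 but brown or red is not meant.

How it is judged:
By the outcome, as a careful person would: the job done as asked, in the order asked, and still so for the second after the job is handed in, with the robot touching nothing.
It also fails if it takes over 72 s, if anything falls off the work surface, if the arm or the gripper's body presses on something with over 40 N, if the wrist force passes 120 N, or if a joint passes its speed limit or range.

## Robot

A 7-joint arm with a two-finger parallel gripper is mounted at the origin on the work surface. World frame = base frame: x ahead of the robot, y to its left, z up, the work surface at z = 0. Lengths are in m, angles in rad, forces in N, time in s.
With the tool pointing down it reaches from about 0.425 to 0.925 m from the base axis. Payload 6.8 kg.
Tool frame: the origin (TCP) lies midway between the tips of the shut fingers; the grasp point (between the pads) lies 19 mm behind it (r.grip_depth is the distance from the TCP to the grasp point, in m); z points along the fingers, y is the line along which they close (so a half turn about z gives the same grasp; the last joint's range is limited). The gripper opens to 85 mm and grips with 20 to 120 N. Pads are 22 mm wide; open, the fingers measure 114 mm over their backs; the gripper's body (76 mm by 85 mm) begins 54 mm behind the grasp point. The pads swing forward as they close: fully open they stand 13 mm farther back than shut.
Start: joints at [-1.395, 0.477, 0.022, 1.555, -0.011, 1.109, -0.083], TCP at [0.189, 0.648, 0.231] pointing down, gripper open.
Joint ranges: [-2.96, 2.96], [-0.34, 2.1], [-1.41, 1.46], [0.24, 2.44], [-1.37, 4.51], [0.17, 1.92], [-2.96, 2.96]. Speed limits (rad/s): [2.39, 2.39, 3.14, 3.14, 3.14, 3.14, 3.14].

## Interface

Orientations are given as a rotation vector (axis times angle).
In Python, from bench import telemetry, grab_frame, calibration, order, silhouettes, r gives the robot as it stands.
- The arm moves only by the tool apply_moves, never from a script. Its argument "moves" is a list of rows, each a list of 7 numbers: the turn, a rotation vector about the tool's x, y, z scaled (see below), then the shift along the tool's x, y, z scaled (see below), then the opening, from -1 (shut) to 1 (fully open). A call has exactly 8 rows; each row shifts and turns the commanded pose from where the row before left it, along the tool's axes as they then stand; what a row does not reach is not made up. The controller multiplies each number of a shift by 1000 mm and each number of a turn by 6 degrees. A row lasts 1/12 s, in which the tool goes at most 41.7 mm and 7.16 degrees, less where a joint would pass 70% of its speed; a pose out of reach is approached as far as the arm can. A call with a number of a shift or a turn outside -1 to 1 is refused whole. A call with a gripper value outside its range is refused whole. The fingers move at their own pace and stop on an object; "grip_force" is the grip in N (left out, the last holds). Time passes only in rows, so rows that do not move let the fingers close, or fill a call up. It gives the time, the measured TCP pose, the force, the opening and the grip force at its end, in the units of the state.
- telemetry.get_obs(): the state, without advancing time (a new reading comes with each control period).
- grab_frame(name): name is "side" or "top" or "wrist"; returns the picture (384x512x3 uint8, blue, green, red); there is no depth.
- calibration(name): a dict with "fx", "fy", "cx", "cy" (pixels), "k1" (the pictures are not rectified: a ray, as slopes to the right and down, at radius r is drawn at 1 + k1 r^2 times it, then the intrinsics apply), "world_from_camera" (4x4, takes a point from camera to world coordinates); the wrist camera has in their place "mount" (4x4, takes a point from camera to tool coordinates, whose origin is the TCP and whose axes are the flange's). Camera axes: x right, y down, z forward; pixel columns grow to the right and rows downward; lengths in m; the calibration is good to about 2 mm. A picture is of the moment at which its call begins: read the wrist's pose just before it. calibration takes no time and is no camera call.
- order.hand_in(): hands the job in; it is judged then, once.
Trained networks look in the newest picture that a camera, given by its name, has taken for a name from the list of things; names that differ only in an ending like _2 or _b are one class to them, and where a whole thing is asked for, a point or a joint stands for the part that bears it (a point fixed in the world has none). Each returns a list of dicts, best first, with "p" (0 to 1); they miss things now and then, are a little off and sometimes report something else, mostly with a low value. They report only what shows in the picture. A call takes as long as a camera call. They do not tell look-alikes from the thing itself.
- silhouettes(thing, camera): "mask" (384x512 bool, what is visible of it) and "extent" ([centre column, centre row, width, height] in pixels, round what is visible of it).
The state is a dict: "clock": time; "joints": joint angles; "qvel": joint speeds; "tau": joint torques, N m; "tcp_pos": TCP position; "orientation": TCP orientation; "contact_force": force on the tool from outside, world axes, zero at the start; "moment": the same for the moment, N m; "grip_width": finger opening in m; "gripper_force": force on a finger pad.
Only numpy, scipy, OpenCV 4.12 (cv2) and the standard library are available. Lean on these libraries where they do the work, as an engineer would, in place of code of your own. Each camera call takes 0.05 s, during which the arm holds its last target. There are 200 camera calls.

## Working session

There is one attempt and no reset: what is moved stays moved. The work goes in short steps, Python scripts to look and compute and a tool call to move; the robot and the scene stay as the last step left them, time stands still between calls to the robot, and variables do not carry over. Pictures are saved under pics/ and viewed, at most 12 in all, crops included, and the job is handed in when it is done.

Besides the shell and the picture viewer there is one more tool, called after "Emit:" by a JSON object that holds its "api" and its "payload". apply_moves: Moves the arm, as the interface text tells. Its arguments: {"type":"object","properties":{"moves":{"type":"array"},"grip_force":{"type":"number"}},"required":["moves"]}

```bash
mkdir -p pics; ls
python3 - <<'E'
from bench import telemetry, grab_frame, calibration, order, silhouettes, r
import cv2, numpy as np
a=grab_frame("side");b=grab_frame("top")
cv2.imwrite("pics/side0.png",a);cv2.imwrite("pics/top0.png",b)
o=telemetry.get_obs();print(o["clock"],o["tcp_pos"],o["orientation"],o["grip_width"])
for n in("side","top","wrist"):
  print(n,calibration(n))
print([x for x in dir(r) if x[0]!='_'])
E
```

```text
pics
0.1 [0.18887146 0.64745931 0.23041596] [-4.44262069e-01 -3.10988858e+00  2.64757119e-03] 0.08496099644847022
side {'fx': 471.23838310377465, 'fy': 471.23838310377465, 'cx': 249.87554153519744, 'cy': 192.75955060784406, 'k1': 0.0548570104852089, 'world_from_camera': array([[ 0.72314198, -0.36262365,  0.58785183, -0.2804794 ],
       [-0.69040451, -0.40436246,  0.5998605 , -0.91686865],
       [ 0.02018161, -0.83963986, -0.54276847,  0.93223007],
       [ 0.        ,  0.        ,  0.        ,  1.        ]])}
top {'fx': 484.04243432631193, 'fy': 484.04243432631193, 'cx': 256.5251549130341, 'cy': 189.52956776859563, 'k1': -0.14653714711440385, 'world_from_camera': array([[ 0.02515336, -0.99183828,  0.12499654,  0.34413729],
       [-0.99961347, -0.02643524, -0.00860699,  0.00365171],
       [ 0.01184106, -0.12473173, -0.99211984,  2.15704098],
       [ 0.        ,  0.        ,  0.        ,  1.        ]])}
wrist {'fx': 284.09032085959603, 'fy': 284.09032085959603, 'cx': 255.95553829265376, 'cy': 192.09825974502047, 'k1': -0.031125509732143963, 'mount': array([[ 4.35306637e-04, -9.60484224e-01, -2.78334092e-01,
         7.12211580e-02],
       [ 9.99999568e-01,  6.46719941e-04, -6.67750939e-04,
        -5.03932163e-04],
       [ 8.21368450e-04, -2.78333681e-01,  9.60484090e-01,
        -1.42032527e-01],
       [ 0.00000000e+00,  0.00000000e+00,  0.00000000e+00,
         1.00000000e+00]])}
['Unreachable', 'grip_depth']
```

View pics/side0.png

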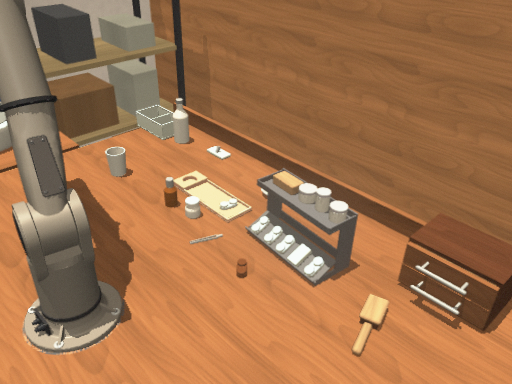

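View pics/top0.png

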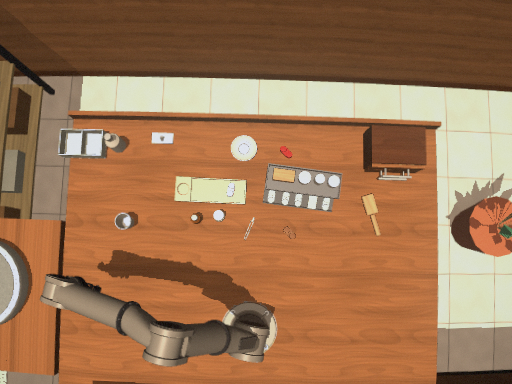

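The side view shows the shelf pieces from +y: cases at (262,224), (273,234) and (286,243), the compact at (300,254), and a case at (316,267). Case1 is in the tray at (229,204), the well is at (190,180), the bottle at (171,193) and the jar at (193,207). The lookalikes are the brown piece at side (241,268) / top (289,232) and the red one at top (286,152).

```bash
cat > h.py <<'E'
from bench import telemetry, grab_frame, calibration, order, silhouettes, r
import cv2, numpy as np
from scipy.spatial.transform import Rotation as R
from scipy.optimize import least_squares
def K(c): return np.array([[c["fx"],0,c["cx"]],[0,c["fy"],c["cy"]],[0,0,1]])
def toolT(o=None):
    o=o or telemetry.get_obs(); T=np.eye(4); T[:3,:3]=R.from_rotvec(o["orientation"]).as_matrix(); T[:3,3]=o["tcp_pos"]; return T
def cam(n,T=None):
    c=calibration(n); return c, (c["world_from_camera"] if n!="wrist" else (toolT() if T is None else T)@c["mount"])
def ray(C,uv):
    c,W=C; p=cv2.undistortPoints(np.float64([[uv]]),K(c),np.array([c["k1"],0,0,0,0.]))[0,0]
    # model: drawn = ray*(1+k1 r^2): same as OpenCV forward model
    return W[:3,3], W[:3,:3]@np.array([p[0],p[1],1])
def proj(C,X):
    c,W=C; V=np.linalg.inv(W); X=np.atleast_2d(np.float64(X))
    return cv2.projectPoints(X,cv2.Rodrigues(V[:3,:3])[0],V[:3,3],K(c),np.array([c["k1"],0,0,0,0.]))[0][:,0]
def onz(C,uv,z):
    o,d=ray(C,uv); return o+d*(z-o[2])/d[2]
def tri(L):
    A=np.zeros((3,3));b=np.zeros(3)
    for C,uv in L:
        o,d=ray(C,uv); d=d/np.linalg.norm(d); P=np.eye(3)-np.outer(d,d); A+=P;b+=P@o
    X=np.linalg.solve(A,b); e=[np.linalg.norm(np.cross(X-ray(C,u)[0],ray(C,u)[1]/np.linalg.norm(ray(C,u)[1]))) for C,u in L]
    return X,max(e)
E
python3 - <<'E'
from h import *
S=cam("side");T=cam("top")
for th in("caddy","tray","bottle","jar","case2","compact"):
    for n,C in(("side",S),("top",T)):
        for d in silhouettes(th,n)[:8]:
            if d["p"]<.3: continue
            m=d["mask"]; ys,xs=np.nonzero(m)
            uv=(xs.mean(),ys.mean()); rect=cv2.minAreaRect(np.c_[xs,ys].astype(np.float32))
            print(th,n,round(d["p"],2),np.round(uv,1),len(xs),"z.02:",onz(C,uv,.02).round(3)[:2])
            if th=="tray": print([onz(C,q,.014).round(3)[:2].tolist() for q in cv2.boxPoints(rect)])
print(telemetry.get_obs()["clock"])
E
```

```text
caddy side 0.69 [260.2 224.5] 182 z.02: [ 0.602 -0.068]
caddy side 0.68 [308.5 221.6] 6138 z.02: [ 0.73  -0.162]
caddy top 0.75 [302.6 183.8] 2376 z.02: [ 0.645 -0.22 ]
caddy top 0.46 [325.1 203.8] 62 z.02: [ 0.558 -0.322]
tray side 0.62 [209.3 194.8] 1528 z.02: [0.592 0.177]
[[0.535, 0.333], [0.675, 0.428], [0.655, 0.03], [0.534, -0.027]]
tray side 0.42 [314.1 266.4] 258 z.02: [ 0.575 -0.315]
[[0.544, -0.295], [0.633, -0.281], [0.621, -0.324], [0.535, -0.336]]
tray top 0.91 [208.9 190.1] 1657 z.02: [0.605 0.197]
[[0.554, 0.353], [0.666, 0.352], [0.659, 0.033], [0.547, 0.036]]
bottle side 0.74 [169.7 192.7] 280 z.02: [0.496 0.281]
bottle top 0.67 [195.1 218.2] 103 z.02: [0.478 0.253]
jar side 0.83 [191.8 206.7] 290 z.02: [0.5  0.16]
jar side 0.69 [169.8 192.7] 319 z.02: [0.497 0.281]
jar top 0.45 [218.4 215.5] 84 z.02: [0.493 0.151]
case2 side 0.76 [313.8 266.5] 223 z.02: [ 0.575 -0.314]
case2 side 0.67 [259.7 224.8] 183 z.02: [ 0.6   -0.068]
case2 side 0.55 [284.9 243.9] 214 z.02: [ 0.588 -0.189]
case2 side 0.5 [227.7 204. ] 156 z.02: [0.602 0.091]
case2 side 0.47 [272.9 234.4] 201 z.02: [ 0.595 -0.131]
case2 side 0.45 [240.8 267.9] 215 z.02: [ 0.415 -0.177]
case2 top 0.52 [297.9 199.5] 102 z.02: [ 0.574 -0.2  ]
case2 top 0.49 [270.8 196. ] 56 z.02: [ 0.586 -0.079]
case2 top 0.4 [285.3 198. ] 65 z.02: [ 0.579 -0.144]
case2 top 0.39 [289.2 232.6] 93 z.02: [ 0.426 -0.164]
compact side 0.81 [298.7 254.1] 271 z.02: [ 0.584 -0.249]
compact side 0.72 [308.  222.2] 6371 z.02: [ 0.727 -0.163]
compact side 0.48 [210.5 195.3] 1586 z.02: [0.593 0.172]
compact top 0.57 [243.4 147.6] 503 z.02: [0.802 0.049]
0.7
```

```bash
cat >> h.py <<'E'
def Rt(yaw,lean=0.):
    "tool down, tool x towards the robot (-x), tool y = +y of a thing turned by yaw (deg); lean: approach tips forward (+x of thing)"
    B=np.array([[-1,0,0],[0,1,0],[0,0,-1.]])   # columns: tool axes in thing frame
    return (R.from_euler('z',yaw,degrees=True)*R.from_euler('y',-lean,degrees=True)).as_matrix()@B
def plan(wps,start=None,step=.034):
    """wps: (pos, Rmat, opening, nrows or None). prints rows in calls of 8"""
    T=toolT() if start is None else start.copy(); rows=[]
    for p,Rm,g,n in wps:
        p=np.array(p,float); dp=np.linalg.norm(p-T[:3,3]); rv=R.from_matrix(T[:3,:3].T@Rm).as_rotvec(degrees=True)
        k=n or int(np.ceil(max(dp/step,np.linalg.norm(rv)/5.8,1)))
        p0=T[:3,3].copy();R0=T[:3,:3].copy()
        for i in range(1,k+1):
            P=p0+(p-p0)*i/k; Q=R0@R.from_rotvec(rv*i/k,degrees=True).as_matrix()
            s=np.round(T[:3,:3].T@(P-T[:3,3]),3); t=np.round(R.from_matrix(T[:3,:3].T@Q).as_rotvec(degrees=True)/6,2)
            T[:3,3]+=T[:3,:3]@s; T[:3,:3]=T[:3,:3]@R.from_rotvec(t*6,degrees=True).as_matrix()
            rows.append([float(x)+0. for x in t]+[float(x)+0. for x in s]+[g])
    while len(rows)%8: rows.append([0]*6+[rows[-1][6]])
    f=lambda x:('%g'%x).replace('-0.','-.') if x<0 else '%g'%x
    for i in range(0,len(rows),8): print("["+",".join("["+",".join('%g'%x for x in q)+"]" for q in rows[i:i+8])+"]")
    print("end",T[:3,3].round(4)); return T
E
python3 - <<'E'
from h import *
plan([((.50,.2,.36),Rt(-3),1,None)])
E
```

```text
[[0,0,-0.13,-0.025,-0.02,-0.008,1],[0,0,-0.13,-0.025,-0.021,-0.007,1],[0,0,-0.13,-0.024,-0.021,-0.008,1],[0,0,-0.13,-0.024,-0.021,-0.007,1],[0,0,-0.13,-0.024,-0.021,-0.008,1],[0,0,-0.13,-0.023,-0.022,-0.007,1],[0,0,-0.13,-0.024,-0.022,-0.008,1],[0,0,-0.13,-0.023,-0.023,-0.008,1]]
[[0,0,-0.13,-0.022,-0.022,-0.007,1],[0,0,-0.13,-0.022,-0.023,-0.008,1],[0,0,-0.13,-0.022,-0.024,-0.007,1],[0,0,-0.13,-0.022,-0.024,-0.008,1],[0,0,-0.13,-0.021,-0.023,-0.007,1],[0,0,-0.13,-0.021,-0.025,-0.008,1],[0,0,-0.13,-0.021,-0.024,-0.008,1],[0,0,-0.13,-0.02,-0.025,-0.007,1]]
[[0,0,-0.13,-0.02,-0.025,-0.008,1],[0,0,0,0,0,0,1],[0,0,0,0,0,0,1],[0,0,0,0,0,0,1],[0,0,0,0,0,0,1],[0,0,0,0,0,0,1],[0,0,0,0,0,0,1],[0,0,0,0,0,0,1]]
end [0.4997 0.2002 0.3603]
```

Emit:
{"api": "apply_moves", "payload": {"moves": [[0,0,-0.13,-0.025,-0.02,-0.008,1],[0,0,-0.13,-0.025,-0.021,-0.007,1],[0,0,-0.13,-0.024,-0.021,-0.008,1],[0,0,-0.13,-0.024,-0.021,-0.007,1],[0,0,-0.13,-0.024,-0.021,-0.008,1],[0,0,-0.13,-0.023,-0.022,-0.007,1],[0,0,-0.13,-0.024,-0.022,-0.008,1],[0,0,-0.13,-0.023,-0.023,-0.008,1]]}}

```text
clock: 1.37
tcp_pos: [0.3366, 0.4353, 0.2928]
orientation: [0.273, 3.13, 0.001]
contact_force: [0.2, 0.4, 0.3]
grip_width: 0.0853
gripper_force: 0.0
```

Emit:
{"api": "apply_moves", "payload": {"moves": [[0,0,-0.13,-0.022,-0.022,-0.007,1],[0,0,-0.13,-0.022,-0.023,-0.008,1],[0,0,-0.13,-0.022,-0.024,-0.007,1],[0,0,-0.13,-0.022,-0.024,-0.008,1],[0,0,-0.13,-0.021,-0.023,-0.007,1],[0,0,-0.13,-0.041,-0.05,-0.015,1],[0,0,-0.26,-0.02,-0.025,-0.008,1],[0,0,0,0,0,0,1]]}}

```text
clock: 2.03
tcp_pos: [0.471, 0.2382, 0.349]
orientation: [0.119, 3.135, -0.0]
contact_force: [-0.1, -0.3, -0.2]
grip_width: 0.0852
gripper_force: 0.0
```

Run:
```python
from h import *
T=toolT();print(T.round(3).tolist()); np.save("TA.npy",T)
a=grab_frame("wrist");cv2.imwrite("pics/wA.png",a)
C=cam("wrist",T)
for th in("tray","bottle","jar","case2"):
    for d in silhouettes(th,"wrist")[:7]:
        if d["p"]<.3: continue
        ys,xs=np.nonzero(d["mask"]); uv=(xs.mean(),ys.mean()); rect=cv2.minAreaRect(np.c_[xs,ys].astype(np.float32))
        print(th,round(d["p"],2),np.round(uv,1),len(xs),"z.02:",onz(C,uv,.02).round(3)[:2],"ang",round(rect[2],1),np.round(rect[1]))
        if th=="tray": print([onz(C,q,.017).round(3)[:2].tolist() for q in cv2.boxPoints(rect)])
        if th=="case2" : print([onz(C,q,.012).round(3)[:2].tolist() for q in cv2.boxPoints(rect)])
```

```text
[[-0.997, 0.076, 0.005, 0.471], [0.076, 0.997, -0.0, 0.238], [-0.005, -0.0, -1.0, 0.349], [0.0, 0.0, 0.0, 1.0]]
tray 0.87 [242.8 224.6] 8769 z.02: [0.596 0.204] ang 87.8 [ 58. 175.]
[[0.539, 0.039], [0.549, 0.347], [0.663, 0.35], [0.653, 0.022]]
bottle 0.83 [261.8 158.7] 688 z.02: [0.48  0.247] ang 90.0 [31. 26.]
bottle 0.54 [242.2 224.6] 8975 z.02: [0.596 0.203] ang 87.9 [ 59. 177.]
jar 0.76 [202.1 171.8] 915 z.02: [0.495 0.144] ang 45.0 [30. 36.]
case2 0.97 [ 81.  233.7] 729 z.02: [ 0.593 -0.093] ang 5.4 [22. 38.]
[[0.63, -0.133], [0.556, -0.106], [0.563, -0.066], [0.637, -0.092]]
case2 0.92 [187.3 233.6] 545 z.02: [0.606 0.103] ang 90.0 [34. 17.]
[[0.576, 0.09], [0.579, 0.121], [0.646, 0.111], [0.644, 0.079]]
case2 0.91 [ 46.5 232.7] 740 z.02: [ 0.586 -0.158] ang 6.3 [22. 36.]
[[0.622, -0.201], [0.55, -0.171], [0.558, -0.13], [0.63, -0.159]]
case2 0.77 [ 15.6 231.2] 779 z.02: [ 0.579 -0.216] ang 7.6 [23. 37.]
[[0.615, -0.264], [0.542, -0.229], [0.551, -0.186], [0.625, -0.22]]
case2 0.61 [ 20.  144.3] 770 z.02: [ 0.424 -0.157] ang 35.2 [45. 20.]
[[0.413, -0.205], [0.388, -0.175], [0.436, -0.123], [0.463, -0.152]]
```

View pics/wA.png

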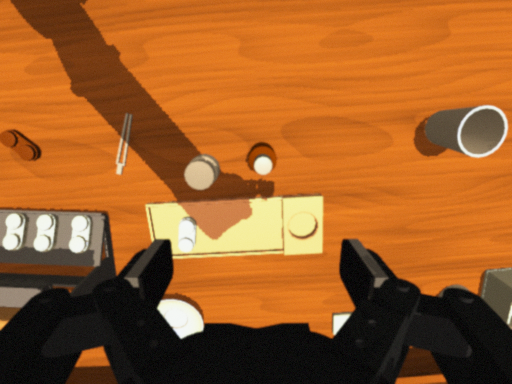

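The wrist view shows case1 at (187,234) in the tray, the well at (302,224), the bottle cap at (263,164), the jar at (202,172), shelf cases at columns 15/46/81 in row 232, and the brown lookalike at (20,145). Next I'll look over the caddy.

Run:
```python
from h import *
plan([((.52,-.2,.27),Rt(-5.8),1,None)])
```

```text
[[0,0,0.03,-0.006,-0.032,0.005,1],[0,0,0.02,-0.006,-0.031,0.006,1],[0,0,0.03,-0.006,-0.032,0.005,1],[0,0,0.02,-0.006,-0.031,0.006,1],[0,0,0.03,-0.007,-0.032,0.005,1],[0,0,0.02,-0.006,-0.031,0.006,1],[0,0,0.03,-0.006,-0.032,0.005,1],[0,0,0.03,-0.007,-0.031,0.006,1]]
[[0,-0.01,0.02,-0.006,-0.032,0.005,1],[0,0,0.03,-0.007,-0.031,0.005,1],[0,0,0.02,-0.007,-0.032,0.006,1],[0,0,0.03,-0.007,-0.031,0.005,1],[0,0,0.02,-0.007,-0.031,0.006,1],[0,0,0.03,-0.007,-0.032,0.005,1],[0,0,0,0,0,0,1],[0,0,0,0,0,0,1]]
end [ 0.5202 -0.2003  0.2703]
```

Emit:
{"api": "apply_moves", "payload": {"moves": [[0,0,0.03,-0.006,-0.032,0.005,1],[0,0,0.02,-0.006,-0.031,0.006,1],[0,0,0.03,-0.006,-0.032,0.005,1],[0,0,0.02,-0.006,-0.031,0.006,1],[0,0,0.03,-0.007,-0.032,0.005,1],[0,0,0.02,-0.006,-0.031,0.006,1],[0,0,0.03,-0.006,-0.032,0.005,1],[0,0,0.03,-0.007,-0.031,0.006,1]]}}

```text
clock: 2.95
tcp_pos: [0.4969, -0.0097, 0.3023]
orientation: [-0.134, -3.139, -0.001]
contact_force: [-0.8, 0.5, 0.4]
grip_width: 0.0855
gripper_force: 0.0
```

Emit:
{"api": "apply_moves", "payload": {"moves": [[0,0,0.02,-0.006,-0.032,0.005,1],[0,0,0.03,-0.007,-0.031,0.005,1],[0,0,0.02,-0.007,-0.032,0.006,1],[0,0,0.03,-0.007,-0.031,0.005,1],[0,0,0.02,-0.007,-0.031,0.006,1],[0,0,0.03,-0.007,-0.032,0.005,0.1],[0,0,0,0,0,0,0.1],[0,0,0,0,0,0,0.1]]}}

```text
clock: 3.62
tcp_pos: [0.52, -0.2023, 0.2699]
orientation: [-0.165, -3.136, 0.001]
contact_force: [0.7, 0.6, -0.2]
grip_width: 0.0515
gripper_force: 0.0
```

Run:
```python
from h import *
T=toolT();print(T.round(3).tolist(),telemetry.get_obs()["grip_width"]); np.save("TB.npy",T)
a=grab_frame("wrist");cv2.imwrite("pics/wB.png",a)
C=cam("wrist",T)
for th in("bottle","jar","case2","compact","caddy"):
    for d in silhouettes(th,"wrist")[:7]:
        if d["p"]<.3: continue
        ys,xs=np.nonzero(d["mask"]); uv=(xs.mean(),ys.mean()); rect=cv2.minAreaRect(np.c_[xs,ys].astype(np.float32))
        print(th,round(d["p"],2),np.round(uv,1),len(xs),"z.05:",onz(C,uv,.05).round(3)[:2],np.round(cv2.boxPoints(rect)).tolist())
```

```text
[[-0.994, 0.105, -0.002, 0.52], [0.105, 0.994, -0.0, -0.202], [0.002, -0.0, -1.0, 0.27], [0.0, 0.0, 0.0, 1.0]] 0.05149748059331443
bottle 0.59 [444.9 295.4] 380 z.05: [0.744 0.06 ] [[427.0, 291.0], [434.0, 280.0], [465.0, 300.0], [457.0, 311.0]]
jar 0.68 [497.3 117.8] 1038 z.05: [0.488 0.107] [[480.0, 98.0], [511.0, 98.0], [511.0, 135.0], [480.0, 135.0]]
jar 0.54 [462.8 194.1] 6011 z.05: [0.585 0.071] [[406.0, 164.0], [511.0, 155.0], [517.0, 226.0], [412.0, 236.0]]
jar 0.49 [345.9 202.8] 991 z.05: [ 0.58  -0.088] [[333.0, 180.0], [357.0, 180.0], [358.0, 225.0], [335.0, 226.0]]
case2 0.92 [274.5  90.2] 1018 z.05: [ 0.428 -0.171] [[248.0, 83.0], [263.0, 65.0], [300.0, 97.0], [285.0, 115.0]]
case2 0.88 [461.1 200.6] 973 z.05: [0.594 0.07 ] [[441.0, 216.0], [456.0, 176.0], [481.0, 185.0], [466.0, 225.0]]
case2 0.85 [346.2 202.7] 989 z.05: [ 0.58  -0.087] [[332.0, 181.0], [356.0, 179.0], [360.0, 224.0], [336.0, 226.0]]
case2 0.76 [260.1 203.2] 974 z.05: [ 0.569 -0.203] [[249.0, 179.0], [271.0, 179.0], [271.0, 227.0], [249.0, 227.0]]
case2 0.72 [300.9 203. ] 997 z.05: [ 0.574 -0.148] [[290.0, 179.0], [312.0, 179.0], [312.0, 227.0], [290.0, 227.0]]
case2 0.66 [173.6 203. ] 971 z.05: [ 0.556 -0.318] [[161.0, 180.0], [185.0, 180.0], [185.0, 225.0], [161.0, 225.0]]
compact 0.8 [215.9 202.8] 1304 z.05: [ 0.562 -0.261] [[202.0, 226.0], [202.0, 179.0], [230.0, 179.0], [230.0, 226.0]]
compact 0.42 [406.7  84.2] 622 z.05: [ 0.437 -0.011] [[386.0, 124.0], [416.0, 45.0], [427.0, 49.0], [396.0, 128.0]]
caddy 0.95 [261.9 258.3] 21436 z.05: [ 0.651 -0.208] [[92.0, 177.0], [430.0, 169.0], [434.0, 358.0], [96.0, 366.0]]
caddy 0.59 [497.6 118.5] 1031 z.05: [0.489 0.107] [[480.0, 99.0], [511.0, 99.0], [511.0, 137.0], [480.0, 137.0]]
```

View pics/wB.png

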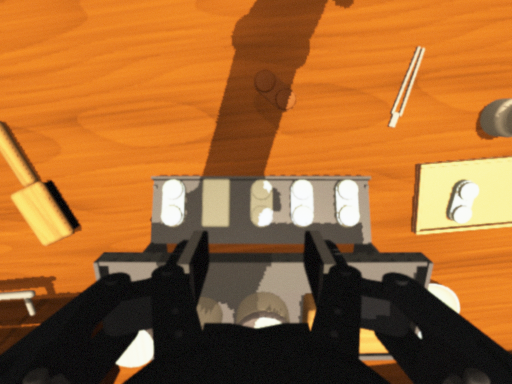

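Picture B, by column at row 203: case 173, compact 216, case 260, case 301, case 346. The brown lookalike is at (275,90) and case1 at (461,200). I choose the white twin-cap cases at 346 and 301. Now I'll triangulate.

Run:
```python
from h import *
A=cam("wrist",np.load("TA.npy"));B=cam("wrist",np.load("TB.npy"));S=cam("side");T=cam("top")
D={"s1":[(A,(81,233.7)),(B,(346.2,202.7)),(S,(259.7,224.8)),(T,(270.8,196))],
"s2":[(A,(46.5,232.7)),(B,(300.9,203)),(S,(272.9,234.4)),(T,(285.3,198))],
"s3":[(A,(15.6,231.2)),(B,(260.1,203.2)),(S,(284.9,243.9)),(T,(297.9,199.5))],
"s5":[(B,(173.6,203)),(S,(313.8,266.5))],
"c1":[(A,(187.3,233.6)),(B,(461.1,200.6)),(S,(227.7,204))]}
for k,L in D.items():
    print(k,[ (X.round(4).tolist(),round(e,4)) for X,e in (tri(L),tri(L[:2]))])
b=cv2.imread("pics/wB.png")
cv2.imwrite("pics/crop.png",cv2.resize(b[160:245,140:380],None,fx=3.3,fy=3.3,interpolation=cv2.INTER_CUBIC))
# bottle mask in A: cap top & bottom
a=cv2.imread("pics/wA.png"); s=cv2.imread("pics/side0.png")
w=np.hstack([cv2.resize(a[130:260,140:335],(390*1,260)),cv2.resize(s[165:220,140:250],(440,220))[:220].copy().repeat(1,0) if 0 else cv2.copyMakeBorder(cv2.resize(s[165:220,140:250],(400,200)),0,60,0,0,cv2.BORDER_CONSTANT)])
cv2.imwrite("pics/bott.png",w)
```

```text
s1 [([0.5856, -0.0811, 0.0348], np.float64(0.0028)), ([0.5865, -0.0826, 0.0342], np.float64(0.0004))]
s2 [([0.5791, -0.1445, 0.0355], np.float64(0.0027)), ([0.5805, -0.1459, 0.0335], np.float64(0.0004))]
s3 [([0.5731, -0.2009, 0.0356], np.float64(0.0026)), ([0.5743, -0.2029, 0.0335], np.float64(0.0001))]
s5 [([0.5612, -0.3237, 0.0342], np.float64(0.0001)), ([0.5612, -0.3237, 0.0342], np.float64(0.0001))]
c1 [([0.6102, 0.0997, 0.0107], np.float64(0.0011)), ([0.6107, 0.0995, 0.0093], np.float64(0.0004))]
```

View pics/crop.png

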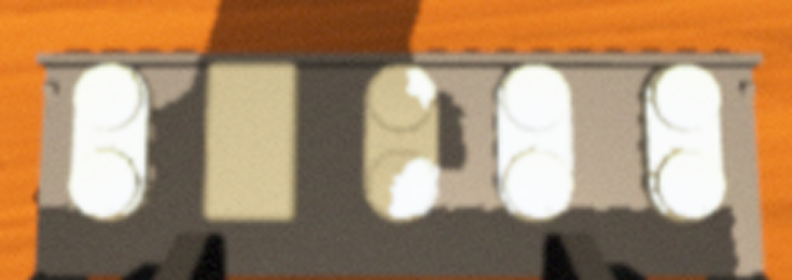

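View pics/bott.png

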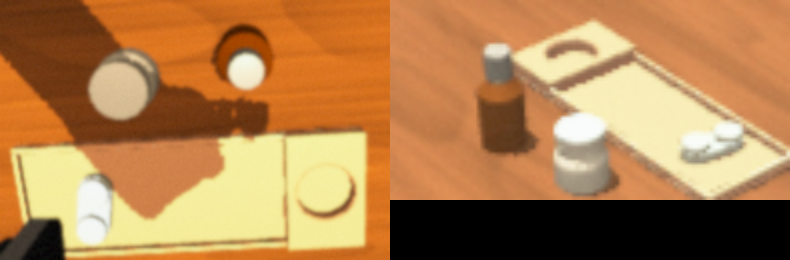

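Crop check: four twin-cap cases, and the plain compact is second from the left. I'll take s1 (rightmost) and then s2.

```bash
cat >> h.py <<'E'
CY=-6.0
N=R.from_euler('z',CY,degrees=True).apply([-np.sin(np.radians(25)),0,np.cos(np.radians(25))])
s1=np.array([.591,-.083,.0242]); s2=np.array([.585,-.1457,.0242])
E
python3 - <<'E'
from h import *
L=Rt(CY,25)
print(telemetry.get_obs()["grip_width"])
plan([(s1+.16*N,L,.05,8),(s1+.03*N,L,.05,5),(s1+.0005*N,L,.05,3),(s1+.0005*N,L,-1,8)])
E
```

```text
0.046836537935866215
[[0,-0.52,0,0.001,0.015,0.013,0.05],[0,-0.52,0.01,0.002,0.016,0.012,0.05],[0.01,-0.52,0,0.003,0.015,0.013,0.05],[0,-0.52,0.01,0.003,0.016,0.012,0.05],[0,-0.52,0,0.004,0.015,0.012,0.05],[0,-0.52,0.01,0.004,0.016,0.012,0.05],[0,-0.52,0,0.006,0.015,0.012,0.05],[0,-0.52,0,0.006,0.016,0.011,0.05]]
[[0,0,0,0,0,0.026,0.05],[0,0,0,0,0,0.026,0.05],[0,0,0,0,0,0.026,0.05],[0,0,0,0,0,0.026,0.05],[0,0,0,-0.001,0,0.026,0.05],[0,0,0,0,0,0.01,0.05],[0,0,0,0,0,0.01,0.05],[0,0,0,0,0,0.01,0.05]]
[[0,0,0,0,0,0,-1],[0,0,0,0,0,0,-1],[0,0,0,0,0,0,-1],[0,0,0,0,0,0,-1],[0,0,0,0,0,0,-1],[0,0,0,0,0,0,-1],[0,0,0,0,0,0,-1],[0,0,0,0,0,0,-1]]
end [ 0.5913 -0.0828  0.0246]
```

Emit:
{"api": "apply_moves", "payload": {"moves": [[0,-0.52,0,0.001,0.015,0.013,0.05],[0,-0.52,0.01,0.002,0.016,0.012,0.05],[0.01,-0.52,0,0.003,0.015,0.013,0.05],[0,-0.52,0.01,0.003,0.016,0.012,0.05],[0,-0.52,0,0.004,0.015,0.012,0.05],[0,-0.52,0.01,0.004,0.016,0.012,0.05],[0,-0.52,0,0.006,0.015,0.012,0.05],[0,-0.52,0,0.006,0.016,0.011,0.05]], "grip_force": 30}}

```text
clock: 4.58
tcp_pos: [0.5231, -0.0759, 0.1693]
orientation: [0.143, 2.699, -0.03]
contact_force: [0.5, -0.0, -0.4]
grip_width: 0.045
gripper_force: 0.0
```

Emit:
{"api": "apply_moves", "payload": {"moves": [[0,0,0,0,0,0,0.05],[0,0,0,0,0,0.02,0.05],[0,0,0,0,0,0.02,0.05],[0,0,0,0,0,0.02,0.05],[0,0,0,0,0,0.02,0.05],[0,0,0,0,0,0.02,0.05],[0,0,0,0,0,0,0.05],[0,0,0,0,0,0,0.05]]}}

```text
clock: 5.25
tcp_pos: [0.5493, -0.0769, 0.1065]
orientation: [0.144, 2.714, -0.018]
contact_force: [-0.1, -0.3, 0.4]
grip_width: 0.0448
gripper_force: 0.0
```

Run:
```python
from h import *
T=toolT()
a=grab_frame("wrist");cv2.imwrite("pics/wC.png",a)
C=cam("wrist",T); L=Rt(CY,25)
print("err in tool mm",((T[:3,:3].T@(s1-T[:3,3]))*1000).round(1), "rot err deg",R.from_matrix(T[:3,:3].T@L).as_rotvec(degrees=True).round(2))
A=cam("wrist",np.load("TA.npy"));B=cam("wrist",np.load("TB.npy"))
m={}
for d in silhouettes("case2","wrist")[:7]:
    ys,xs=np.nonzero(d["mask"]); print(round(d["p"],2),round(xs.mean(),1),round(ys.mean(),1),len(xs))
print("proj s1+10.5N, s2", proj(C,[s1+.0105*N,s2+.0105*N]).round(1).tolist(),telemetry.get_obs()["clock"])
```

```text
err in tool mm [-4.5 -2.5 92.3] rot err deg [ 0.5  -0.69 -0.17]
0.86 253.3 204.9 2587
0.84 104.9 12.4 1622
0.74 226.0 301.9 862
0.71 109.8 204.6 3031
0.63 453.6 188.3 2529
0.58 178.1 203.7 2783
proj s1+10.5N, s2 [[253.7, 204.8], [178.2, 205.6]] 5.35
```

View pics/wC.png

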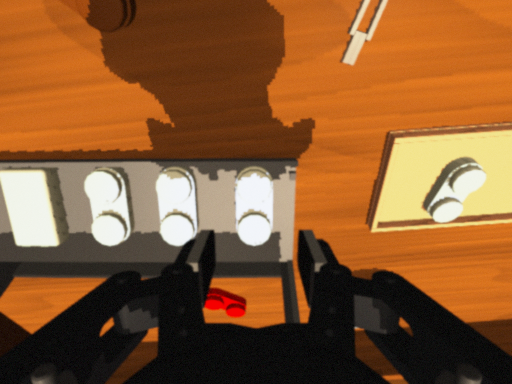

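The projected s1 and s2 match the detections within 1 px (253,205 and 178,204). The red lookalike is at (225,302), behind the caddy, and case1 lies turned at (455,190).

Run:
```python
from h import *
T=toolT();C=cam("wrist",T); L=Rt(CY,25)
print("case1 caps",onz(C,(466,180),.02).round(3),onz(C,(446,210),.02).round(3))
plan([(s1+.03*N,L,.05,4),(s1+.0005*N,L,.05,4)],T)
```

```text
case1 caps [0.591 0.1   0.02 ] [0.627 0.095 0.02 ]
[[0.02,-0.03,-0.01,-0.001,-0.001,0.016,0.05],[0.02,-0.02,0,-0.001,0,0.015,0.05],[0.03,-0.03,-0.01,-0.001,-0.001,0.016,0.05],[0.02,-0.02,-0.01,-0.001,0,0.016,0.05],[0,0,0,0,0,0.007,0.05],[0,0,0,0,0,0.008,0.05],[0,0,0,0,0,0.007,0.05],[0,0,0,0,0,0.007,0.05]]
end [ 0.5909 -0.083   0.0252]
```

Emit:
{"api": "apply_moves", "payload": {"moves": [[0.02,-0.03,-0.01,-0.001,-0.001,0.016,0.05],[0.02,-0.02,0,-0.001,0,0.015,0.05],[0.03,-0.03,-0.01,-0.001,-0.001,0.016,0.05],[0.02,-0.02,-0.01,-0.001,0,0.016,0.05],[0,0,0,0,0,0.007,0.05],[0,0,0,0,0,0.008,0.05],[0,0,0,0,0,0.007,0.05],[0,0,0,0,0,0.007,0.05]], "grip_force": 30}}

```text
clock: 6.02
tcp_pos: [0.5926, -0.083, 0.0454]
orientation: [0.145, 2.732, -0.024]
contact_force: [0.1, -0.0, 0.1]
grip_width: 0.0449
gripper_force: 0.0
```

Emit:
{"api": "apply_moves", "payload": {"moves": [[0,0,0,0,0,0,0.05],[0,0,0,0,0,0,-1],[0,0,0,0,0,0,-1],[0,0,0,0,0,0,-1],[0,0,0,0,0,0,-1],[0,0,0,0,0,0,-1],[0,0,0,0,0,0,-1],[0,0,0,0,0,0,-1]], "grip_force": 30}}

```text
clock: 6.68
tcp_pos: [0.5918, -0.083, 0.0453]
orientation: [0.144, 2.732, -0.025]
contact_force: [-4.9, 0.3, 6.1]
grip_width: 0.0242
gripper_force: 29.9
```

Run:
```python
from h import *
T=toolT();L=Rt(CY,25);V=Rt(-1.2)
print("err",((T[:3,:3].T@(s1-T[:3,3]))*1000).round(1))
plan([(T[:3,3]+.04*N,L,-1,3),(T[:3,3]+.15*N,L,-1,5),((.56,.06,.16),Rt(-3,8),-1,6),((.605,.168,.05),V,-1,5),((.605,.168,.012),V,-1,5)],T)
```

```text
err [ 9.  -0.2 19.1]
[[0.01,-0.1,0,0,0,-0.013,-1],[0.01,-0.09,-0.01,0.001,0,-0.014,-1],[0.01,-0.1,0,0,0,-0.013,-1],[0,0,0,0,0,-0.022,-1],[0,0,0,0,0,-0.022,-1],[0,0,0,0,0,-0.022,-1],[0,0,0,0,0,-0.022,-1],[0,0,0,0,0,-0.022,-1]]
[[-0.02,0.47,-0.08,-0.001,0.023,0.004,-1],[-0.03,0.47,-0.08,-0.002,0.023,0.005,-1],[-0.02,0.48,-0.08,-0.001,0.023,0.004,-1],[-0.03,0.47,-0.08,-0.003,0.023,0.004,-1],[-0.02,0.47,-0.08,-0.003,0.024,0.005,-1],[-0.02,0.47,-0.08,-0.003,0.023,0.004,-1],[0,0.27,-0.06,-0.005,0.022,0.023,-1],[-0.01,0.26,-0.06,-0.005,0.022,0.023,-1]]
[[0,0.27,-0.06,-0.006,0.022,0.022,-1],[-0.01,0.27,-0.06,-0.007,0.022,0.023,-1],[0,0.26,-0.06,-0.008,0.021,0.022,-1],[0,0,0,0,0,0.008,-1],[0,0,0,0,0,0.007,-1],[0,0,0,0,0,0.008,-1],[0,0,0,0,0,0.007,-1],[0,0,0,0,0,0.008,-1]]
end [0.6052 0.1676 0.0118]
```

Emit:
{"api": "apply_moves", "payload": {"moves": [[0,0,0,0,0,0,0.05],[0,0,0,0,0,0,0.05],[0,0,0,0,0,0,0.05],[0,0,0,0,0,0,0.05],[0,0,0,0,0,0,0.05],[0,0,0,0,0,0,0.05],[0,0,0,0,0,0,0.05],[0,0,0,0,0,0,0.05]]}}

```text
clock: 7.35
tcp_pos: [0.5921, -0.0829, 0.045]
orientation: [0.143, 2.732, -0.025]
contact_force: [-0.3, -0.5, -0.6]
grip_width: 0.0448
gripper_force: 0.0
```

Run:
```python
from h import *
o=telemetry.get_obs();T=toolT();L=Rt(CY,25)
print(np.round(o["joints"],3),np.round(o["contact_force"],1),o["grip_width"],np.round(T[:3,3],4))
print("err",((T[:3,:3].T@(s1-T[:3,3]))*1000).round(1),"rot",R.from_matrix(T[:3,:3].T@L).as_rotvec(degrees=True).round(2))
a=grab_frame("wrist")
for d in silhouettes("case2","wrist")[:4]:
    ys,xs=np.nonzero(d["mask"]); print(round(d["p"],2),round(xs.mean(),1),round(ys.mean(),1),len(xs))
print(proj(cam("wrist",T),[s1+.0105*N]))
```

```text
[-0.319  0.521  0.416  2.212 -1.366  0.17   2.799] [-0.3 -0.5 -0.6] 0.04475146351348307 [ 0.5921 -0.0829  0.045 ]
err [ 9.2 -0.3 18.7] rot [ 0.18 -1.75 -0.05]
0.86 255.5 222.6 5682
0.84 501.6 218.5 923
0.73 47.8 221.6 6876
[[256.23512122 223.02052183]]
```

Joints 5 and 6 are at their limits (-1.366 and 0.17), so this wrist branch can't finish the lean. I'll back off and lean along the other branch, with J5 positive, using a small kinematic model fitted to readings.

Emit:
{"api": "apply_moves", "payload": {"moves": [[0,0,0,0,0,-0.02,0.05],[0,0,0,0,0,-0.03,0.05],[0,0,0,0,0,-0.03,0.05],[0,0,0,0,0,-0.03,0.05],[0,0,0,0,0,-0.03,0.05],[0,0,0,0,0,-0.02,0.05],[0,0,0,0,0,0,0.05],[0,0,0,0,0,0,0.05]]}}

```text
clock: 8.12
tcp_pos: [0.5313, -0.0751, 0.1897]
orientation: [0.139, 2.73, -0.023]
contact_force: [-0.2, 1.4, -0.9]
grip_width: 0.0448
gripper_force: 0.0
```

```bash
cat >> h.py <<'E'
import json
def log():
    o=telemetry.get_obs(); 
    with open("log.txt","a") as f: f.write(json.dumps([list(map(float,o["joints"])),list(map(float,o["tcp_pos"])),list(map(float,o["orientation"]))])+"\n")
    return o
E
python3 - <<'E'
from h import *
f=open("log.txt","a")
f.write(json.dumps([[-1.395, 0.477, 0.022, 1.555, -0.011, 1.109, -0.083],[.18887146,.64745931,.23041596],[-.444262069,-3.10988858,.00264757119]])+"\n")
f.write(json.dumps([[-0.319,0.521,0.416,2.212,-1.366,0.17,2.799],[0.5921,-0.0829,0.0450],[0.143,2.732,-.025]])+"\n");f.close()
o=log();print(np.round(o["joints"],3),np.round(o["tcp_pos"],4),o["clock"])
D=[json.loads(l) for l in open("log.txt")]
import itertools
def Rot(q,s,y0,c):
    M=R.from_euler('z',y0)
    for i in range(7): M=M*R.from_euler('z' if i%2==0 else 'y',s[i]*q[i])
    return M*R.from_euler('z',c)
best=[]
for s in itertools.product([1,-1],repeat=4):
  for w in itertools.product([1,-1],repeat=2):
    S=[s[0],1,s[1],w[0],s[2],w[1],s[3]]
    f=lambda p:np.concatenate([(Rot(d[0],S,*p).inv()*R.from_rotvec(d[2])).as_rotvec() for d in D])
    for y in(0,1.5,3,4.5):
      for c in (0,1.5,3,4.5):
        z=least_squares(f,[y,c]); best.append((z.cost,S,z.x))
best.sort(key=lambda t:t[0])
for b in best[:6]: print(b)
E
```

```text
[-1.06   0.282  1.26   2.279 -0.705  0.447  2.195] [ 0.5313 -0.0751  0.1897] 8.1167
(np.float64(3.3997724171020834e-06), [-1, 1, -1, 1, -1, 1, -1], array([6.28292551, 1.57049275]))
(np.float64(3.399772417102305e-06), [-1, 1, -1, 1, -1, 1, -1], array([-2.59794888e-04,  1.57049275e+00]))
(np.float64(3.399772417102395e-06), [-1, 1, -1, 1, -1, 1, -1], array([-2.59794740e-04,  1.57049275e+00]))
(np.float64(3.3997724171027293e-06), [-1, 1, -1, 1, -1, 1, -1], array([-2.59794789e-04,  1.57049275e+00]))
(np.float64(3.399772417102801e-06), [-1, 1, -1, 1, -1, 1, -1], array([-2.59793493e-04,  1.57049275e+00]))
(np.float64(3.399772417102916e-06), [-1, 1, -1, 1, -1, 1, -1], array([6.28292551, 7.85367806]))
```

Emit:
{"api": "apply_moves", "payload": {"moves": [[0,0.4,0,0,0,-0.01,0.05],[0,0.4,0,0,0,-0.01,0.05],[0,0.4,0,0,0,-0.01,0.05],[0,0.4,0,0,0,-0.01,0.05],[0,0.4,0,0,0,-0.01,0.05],[0,0,0,0,0,0,0.05],[0,0,0,0,0,0,0.05],[0,0,0,0,0,0,0.05]]}}

```text
clock: 8.78
tcp_pos: [0.5144, -0.0756, 0.2352]
orientation: [0.154, 2.942, -0.011]
contact_force: [0.2, -0.2, -0.3]
grip_width: 0.045
gripper_force: 0.0
```

```bash
python3 -c "
from h import *
o=log();print(np.round(o['joints'],3))"
```

```text
[-1.113  0.343  1.398  2.11  -0.507  0.831  2.027]
```

Emit:
{"api": "apply_moves", "payload": {"moves": [[0,0.4,0,0,0,0,0.05],[0,0.4,0,0,0,0,0.05],[0,0.4,0,0,0,0,0.05],[0,0.4,0,0,0,0,0.05],[0,0.4,0,0,0,0,0.05],[0,0,0,0,0,0,0.05],[0,0,0,0,0,0,0.05],[0,0,0,0,0,0,0.05]]}}

```text
clock: 9.45
tcp_pos: [0.5143, -0.0755, 0.2358]
orientation: [-0.164, -3.125, -0.006]
contact_force: [0.6, -0.2, -0.4]
grip_width: 0.0448
gripper_force: 0.0
```

Run:
```python
from h import *
o=log();print(np.round(o['joints'],3),np.round(o['tcp_pos'],3))
D=[json.loads(l) for l in open("log.txt")]
def frames(q):
    M=R.identity();out=[]
    for i in range(7):
        M=M*R.from_euler('z' if i%2==0 else 'y',-q[i] if i%2==0 else q[i]); out.append(M.as_matrix())
    return out
A=[];b=[]
for q,p,_ in D:
    F=frames(q); A.append(np.hstack([F[0],F[2],F[4],F[6]])); b.append(p)
A=np.vstack(A);b=np.hstack(b)
lam=1e-3;x=np.linalg.solve(A.T@A+lam**2*np.eye(12),A.T@b)
print(x.reshape(4,3).round(4)); print((A@x-b).round(4)); print(np.linalg.svd(A)[1].round(3))
```

```text
[-0.907  0.467  1.253  1.959 -0.503  1.096  2.029] [ 0.514 -0.076  0.236]
[[ 4.700e-03 -2.400e-02  2.938e-01]
 [ 7.000e-04 -3.360e-02  5.261e-01]
 [-3.700e-03  5.000e-04  4.719e-01]
 [-5.000e-04 -5.100e-03  3.240e-01]]
[-0.      0.      0.     -0.     -0.      0.      0.      0.0001  0.
 -0.0001 -0.0001 -0.      0.      0.     -0.    ]
[4.399 4.181 4.127 1.568 1.505 0.799 0.743 0.321 0.274 0.183 0.108 0.019]
```

```bash
cat >> h.py <<'E'
LO=np.array([-2.96,-.34,-1.41,.24,-1.37,.17,-2.96]);HI=np.array([2.96,2.1,1.46,2.44,4.51,1.92,2.96])
def frames(q):
    M=R.identity();out=[]
    for i in range(7):
        M=M*R.from_euler('z' if i%2==0 else 'y',-q[i] if i%2==0 else q[i]); out.append(M.as_matrix())
    return out
def fitfk():
    D=[json.loads(l) for l in open("log.txt")]; A=[];b=[]
    for q,p,_ in D:
        A.append(np.hstack([frames(q)[i] for i in(0,2,4,6)])); b.append(p)
    A=np.vstack(A);b=np.hstack(b); return np.linalg.solve(A.T@A+1e-6*np.eye(12),A.T@b)
VX=fitfk(); ZC=R.from_euler('z',np.pi/2).as_matrix()
def fk(q):
    F=frames(q); T=np.eye(4); T[:3,:3]=F[6]@ZC; T[:3,3]=np.hstack([F[i] for i in(0,2,4,6)])@VX; return T
def err(q,p,Rm):
    T=fk(q); return np.r_[(T[:3,3]-p)*10, R.from_matrix(T[:3,:3].T@Rm).as_rotvec()*3]
def ik(p,Rm,q0,w=.02,qref=None):
    qref=q0 if qref is None else qref
    z=least_squares(lambda q:np.r_[err(q,p,Rm),w*(q-qref)],np.clip(q0,LO+.001,HI-.001),bounds=(LO,HI)); 
    return z.x,np.abs(err(z.x,p,Rm)).max()
E
python3 - <<'E'
from h import *
rng=np.random.default_rng(0); L=Rt(CY,25)
for nm,s in(("s1",s1),("s2",s2)):
  for flip in(0,1):
    Lm=L@R.from_euler('z',180*flip,degrees=True).as_matrix(); res=[]
    for k in range(40):
        q,e=ik(s+.0005*N,Lm,rng.uniform(LO,HI),1e-4)
        if e<2e-3:
            m=np.minimum(q-LO,HI-q).min(); res.append((round(m,2),q.round(2).tolist()))
    res.sort(reverse=True)
    print(nm,flip,len(res));[print("  ",x) for x in res[:6]]
E
```

```text
s1 0 28
   (np.float64(0.27), [0.9, 0.83, -1.09, 2.17, 1.66, 0.69, 0.14])
   (np.float64(0.27), [0.86, 0.79, -1.03, 2.17, 1.64, 0.63, 0.13])
   (np.float64(0.27), [0.81, 0.75, -0.97, 2.17, 1.64, 0.58, 0.11])
   (np.float64(0.26), [0.77, 0.71, -0.9, 2.18, 1.63, 0.53, 0.09])
   (np.float64(0.26), [0.76, 0.71, -0.9, 2.18, 1.63, 0.52, 0.09])
   (np.float64(0.22), [0.62, 0.63, -0.71, 2.18, 1.61, 0.39, 0.04])
s1 1 14
   (np.float64(0.08), [-0.88, 1.31, 1.38, 2.23, 4.35, 1.14, -0.19])
   (np.float64(0.06), [-0.74, 0.86, 1.01, 2.23, 4.45, 0.63, -0.06])
   (np.float64(0.05), [-0.7, 0.81, 0.94, 2.23, 4.46, 0.56, -0.04])
   (np.float64(0.03), [-0.54, 0.66, 0.7, 2.22, 4.48, 0.35, 0.02])
   (np.float64(0.03), [-0.55, 0.67, 0.71, 2.22, 4.48, 0.36, 0.02])
   (np.float64(0.03), [-0.59, 0.7, 0.77, 2.23, 4.48, 0.41, 0.0])
s2 0 22
   (np.float64(0.28), [0.91, 0.73, -0.92, 2.16, 1.59, 0.49, 0.26])
   (np.float64(0.24), [0.84, 0.68, -0.82, 2.16, 1.58, 0.41, 0.24])
   (np.float64(0.2), [1.1, 0.94, -1.21, 2.15, 1.65, 0.76, 0.33])
   (np.float64(0.16), [0.74, 0.63, -0.69, 2.17, 1.57, 0.33, 0.21])
   (np.float64(0.12), [1.14, 1.02, -1.29, 2.15, 1.68, 0.85, 0.36])
   (np.float64(0.08), [0.64, 0.59, -0.57, 2.17, 1.56, 0.25, 0.18])
s2 1 17
   (np.float64(0.15), [1.02, 0.84, -1.1, 2.13, 1.6, 0.65, -2.81])
   (np.float64(0.14), [1.02, 0.83, -1.09, 2.13, 1.59, 0.64, -2.82])
   (np.float64(0.13), [0.97, 0.79, -1.02, 2.13, 1.58, 0.58, -2.83])
   (np.float64(0.12), [0.94, 0.76, -0.98, 2.14, 1.57, 0.54, -2.84])
   (np.float64(0.12), [0.92, 0.74, -0.94, 2.14, 1.56, 0.5, -2.84])
   (np.float64(0.1), [0.83, 0.68, -0.82, 2.14, 1.53, 0.42, -2.86])
```

```bash
cat >> h.py <<'E'
def simik(q,path,w=.02,kn=0.,qm=(LO+HI)/2):
    "follow tool poses row by row with least joint change (+ pull kn to qm)"
    out=[]
    for p,Rm in path:
        ref=q+kn*(qm-q); z=least_squares(lambda x:np.r_[err(x,p,Rm),w*(x-ref)],np.clip(q,LO+1e-4,HI-1e-4),bounds=(LO,HI),max_nfev=30); q=z.x; out.append(q)
    return out
def rowpath(T,rows):
    T=T.copy();o=[]
    for t in rows:
        T[:3,3]+=T[:3,:3]@np.array(t[3:6]); T[:3,:3]=T[:3,:3]@R.from_rotvec(np.array(t[:3])*6,degrees=True).as_matrix(); o.append((T[:3,3].copy(),T[:3,:3].copy()))
    return o
E
python3 - <<'E'
from h import *
q0=np.array([-1.395,.477,.022,1.555,-.011,1.109,-.083])
T=fk(q0)
rows=[[0,0,-.13,-.0235,-.022,-.0075]]*16+[[0]*6]*1
Tb=np.load("TB.npy")
def lin(Ta,p,Rm,n):
    rv=R.from_matrix(Ta[:3,:3].T@Rm).as_rotvec();o=[]
    for i in range(1,n+1): o.append((Ta[:3,3]+(p-Ta[:3,3])*i/n,Ta[:3,:3]@R.from_rotvec(rv*i/n).as_matrix()))
    return o
def mk(p,Rm): X=np.eye(4);X[:3,3]=p;X[:3,:3]=Rm;return X
Ta=np.load("TA.npy");L=Rt(CY,25)
D=[json.loads(l) for l in open("log.txt")]
for kn,qm in((0,q0),(.02,(LO+HI)/2),(.1,(LO+HI)/2),(.05,q0),(.2,q0)):
    q=q0;seq=lin(T,Ta[:3,3],Ta[:3,:3],16)+lin(Ta,Tb[:3,3],Tb[:3,:3],14)
    a=simik(q,seq,kn=kn,qm=qm)[-1]
    b=simik(a,lin(Tb,s1+.16*N,L,8),kn=kn,qm=qm)[-1]
    c=simik(b,lin(mk(s1+.16*N,L),s1+.02*N,L,13),kn=kn,qm=qm)[-1]
    print(kn,"B",a.round(2),"lean",b.round(2),"low",c.round(2))
    # retract from logged stuck
    q=np.array(D[1][0]);X=fk(q);d=simik(q,[(X[:3,3]-X[:3,2]*.16*i/6,X[:3,:3]) for i in range(1,7)],kn=kn,qm=qm)[-1]
    print("   retr",d.round(2))
print(D[2][0])
E
```

```text
0 B [-0.21  0.26  0.58  1.83 -0.16  1.1   1.9 ] lean [-0.44  0.13  0.5   2.32 -0.13  0.27  1.62] low [-0.33  0.51  0.43  2.23 -1.37  0.17  2.8 ]
   retr [-1.09  0.3   1.31  2.28 -0.74  0.47  2.23]
0.02 B [ 0.06  0.24  0.25  1.82 -0.07  1.1   1.8 ] lean [-0.09  0.13  0.11  2.31  0.09  0.28  1.41] low [ 0.3   0.49 -0.32  2.22  1.49  0.17  0.06]
   retr [-0.99  0.2   1.14  2.28 -0.48  0.41  1.98]
0.1 B [ 0.43  0.24 -0.2   1.8   0.05  1.11  1.69] lean [ 0.34  0.14 -0.35  2.28  0.32  0.3   1.19] low [ 0.3   0.49 -0.32  2.22  1.49  0.17  0.06]
   retr [-0.27  0.1   0.31  2.26 -0.01  0.38  1.51]
0.05 B [-0.22  0.27  0.59  1.83 -0.16  1.1   1.9 ] lean [-0.41  0.13  0.46  2.32 -0.11  0.27  1.6 ] low [-0.33  0.51  0.43  2.23 -1.37  0.17  2.8 ]
   retr [-0.91  0.17  1.04  2.28 -0.38  0.39  1.88]
0.2 B [-0.18  0.26  0.54  1.83 -0.15  1.1   1.88] lean [-0.33  0.13  0.38  2.32 -0.06  0.27  1.55] low [ 0.3   0.49 -0.31  2.22  1.49  0.17  0.06]
   retr [-0.37  0.1   0.43  2.26 -0.05  0.38  1.55]
[-1.0596279107515993, 0.2821052276623193, 1.2601724731314679, 2.279073937310898, -0.7051516110687419, 0.4473815675956596, 2.1949337364177914]
```

```bash
cat >> h.py <<'E'
def jac(q):
    F=frames(q); v=VX.reshape(4,3); o=[np.zeros(3)]; o.append(F[0]@v[0]);o.append(o[1]+F[2]@v[1]);o.append(o[2]+F[4]@v[2]);t=o[3]+F[6]@v[3]
    J=np.zeros((6,7))
    for i in range(7):
        a=-F[i][:,2] if i%2==0 else F[i][:,1]
        J[3:,i]=a;J[:3,i]=np.cross(a,t-o[(i+1)//2])
    T=np.eye(4);T[:3,:3]=F[6]@ZC;T[:3,3]=t
    return J,T
def fastsim(q,path):
    out=[];mx=0
    for p,Rm in path:
        q0=q.copy()
        for it in range(4):
            J,T=jac(q); e=np.r_[p-T[:3,3],R.from_matrix(Rm@T[:3,:3].T).as_rotvec()]
            free=np.ones(7,bool)
            for _ in range(4):
                Jf=J[:,free]; d=np.zeros(7); d[free]=Jf.T@np.linalg.solve(Jf@Jf.T+1e-5*np.eye(6),e)
                n=q+d; bad=free&((n<LO)|(n>HI))
                if not bad.any(): break
                q=np.where(bad,np.clip(n,LO,HI),q); e=e-J[:,bad]@(np.clip(n,LO,HI)-(q0*0+q))[bad]; free&=~bad
            q=np.clip(q+d,LO,HI)
            if np.abs(e).max()<1e-4: break
        out.append(q.copy())
    J,T=jac(q); return out,np.linalg.norm(p-T[:3,3])
def lin(Ta,p,Rm,n=None,step=.034):
    rv=R.from_matrix(Ta[:3,:3].T@Rm).as_rotvec()
    n=n or int(np.ceil(max(np.linalg.norm(p-Ta[:3,3])/step,np.linalg.norm(rv)/np.radians(5.8),1)))
    return [(Ta[:3,3]+(p-Ta[:3,3])*i/n,Ta[:3,:3]@R.from_rotvec(rv*i/n).as_matrix()) for i in range(1,n+1)]
def mk(p,Rm): X=np.eye(4);X[:3,3]=p;X[:3,:3]=Rm;return X
def chain(T,wps):
    path=[]
    for p,Rm in wps: path+=lin(T,np.array(p),Rm); T=mk(*path[-1])
    return path
E
cat > search.py <<'E'
from h import *
import time
q=np.array(telemetry.get_obs()["joints"]);L=Rt(CY,25)
T0=toolT(); best=[];t0=time.time();rng=np.random.default_rng(1)
# check of simulator
D=[json.loads(l) for l in open("log.txt")]
X=fk(D[1][0]);print(fastsim(np.array(D[1][0]),[(X[:3,3]-X[:3,2]*.16*i/6,X[:3,:3]) for i in range(1,7)])[0][-1].round(2))
n=0
while time.time()-t0<240:
    n+=1;w=[]
    for k in range(rng.integers(1,4)):
        rr=rng.uniform(.45,.72);az=np.radians(rng.uniform(-35,60));z=rng.uniform(.3,.45)
        Rm=R.from_euler('z',rng.uniform(-90,90),degrees=True).as_matrix()@Rt(0,rng.uniform(-20,25))@R.from_euler('x',rng.uniform(-25,25),degrees=True).as_matrix()
        w.append((np.array([rr*np.cos(az),rr*np.sin(az),z]),Rm))
    path=chain(T0,w+[(s1+.2*N,L),(s1+.0005*N,L)])
    if len(path)>90: continue
    o,e=fastsim(q,path); m=np.minimum(o[-1]-LO,HI-o[-1]).min()
    if e<.001 and m>.06: best.append((len(path),m,w,o[-1]))
best.sort(key=lambda b:b[0])
print(n,len(best))
for b in best[:6]: print(b[0],round(b[1],2),[(p.round(2).tolist(),R.from_matrix(M).as_rotvec().round(2).tolist()) for p,M in b[2]],b[3].round(2))
import pickle;pickle.dump(best,open("best.pkl","wb"))
E
python3 search.py
```

```text
[-1.08  0.28  1.28  2.28 -0.69  0.45  2.18]
3428 444
16 0.26 [([0.58, -0.04, 0.34], [-0.05, -3.01, 0.02])] [ 0.75  0.7  -0.88  2.18  1.62  0.51  0.09]
16 0.18 [([0.59, -0.14, 0.32], [-0.31, 3.08, 0.35])] [ 0.56  0.6  -0.63  2.19  1.61  0.35  0.02]
17 0.26 [([0.65, -0.08, 0.31], [-0.07, -3.04, -0.12])] [ 0.75  0.7  -0.89  2.18  1.62  0.52  0.09]
18 0.26 [([0.62, -0.16, 0.34], [-0.37, 3.11, -0.11])] [ 0.69  0.66 -0.8   2.18  1.62  0.45  0.07]
18 0.2 [([0.62, 0.0, 0.34], [0.31, -2.95, 0.07])] [ 0.59  0.61 -0.67  2.19  1.61  0.37  0.03]
18 0.17 [([0.6, 0.02, 0.35], [-0.17, 2.87, 0.61])] [ 0.55  0.6  -0.63  2.19  1.61  0.34  0.02]
```

```bash
cat > filt.py <<'E'
from h import *
import pickle
best=pickle.load(open("best.pkl","rb"));q=np.array(telemetry.get_obs()["joints"]);T0=toolT();L=Rt(CY,25)
ok=[]
for b in best:
    o,e=fastsim(q,chain(T0,b[2]+[(s1+.2*N,L),(s1+.0005*N,L)])); dq=np.abs(np.diff(np.vstack([q]+o),axis=0)).max(0); mid=np.minimum(o-LO,HI-o).min()
    ok.append((dq.max(),mid,b,dq))
ok.sort(key=lambda t:t[0])
for d,mid,b,dq in ok[:8]: print(round(d,2),round(mid,3),b[0],round(b[1],2),[(p.round(2).tolist(),R.from_matrix(M).as_rotvec().round(2).tolist()) for p,M in b[2]],b[3].round(2))
E
python3 filt.py
```

```text
0.31 0.015 44 0.07 [([0.62, -0.26, 0.34], [-2.02, 2.18, 0.69]), ([0.59, -0.2, 0.37], [0.38, -2.92, -0.46])] [ 0.4   0.56 -0.44  2.2   1.63  0.24 -0.04]
0.35 0.0 68 0.09 [([0.62, -0.33, 0.32], [-2.18, 2.24, -0.02]), ([0.5, -0.17, 0.38], [-1.88, -2.14, 0.22])] [ 0.43  0.56 -0.48  2.19  1.62  0.26 -0.03]
0.38 0.0 59 0.07 [([0.61, 0.14, 0.37], [1.39, -2.58, -0.13]), ([0.66, -0.26, 0.32], [-0.37, 3.08, -0.41]), ([0.5, -0.32, 0.4], [1.98, -2.22, -0.32])] [ 0.4   0.56 -0.44  2.2   1.63  0.24 -0.04]
0.41 0.0 73 0.07 [([0.61, 0.34, 0.34], [0.91, 2.75, -0.67]), ([0.55, -0.26, 0.45], [0.86, 2.83, -0.03]), ([0.55, -0.38, 0.41], [-1.97, 2.35, 0.07])] [ 0.4   0.56 -0.44  2.2   1.63  0.24 -0.04]
0.41 0.0 38 0.08 [([0.55, -0.33, 0.41], [2.01, -2.36, -0.25])] [ 0.41  0.56 -0.45  2.2   1.63  0.25 -0.04]
0.44 0.0 58 0.12 [([0.5, -0.3, 0.35], [1.74, -2.43, -0.11]), ([0.5, 0.17, 0.37], [0.52, 2.77, -0.05]), ([0.67, 0.04, 0.35], [-1.38, -2.5, -0.13])] [ 0.48  0.58 -0.54  2.19  1.62  0.29 -0.01]
0.5 0.027 44 0.16 [([0.61, -0.35, 0.42], [-1.63, 2.47, 0.31]), ([0.46, -0.02, 0.37], [-0.19, 2.86, 0.15]), ([0.63, -0.02, 0.42], [-0.25, 3.07, -0.57])] [ 0.53  0.59 -0.61  2.19  1.61  0.33  0.01]
0.68 0.018 41 0.11 [([0.59, -0.11, 0.43], [1.97, -2.04, 0.15])] [ 0.46  0.57 -0.51  2.19  1.62  0.28 -0.02]
```

```bash
nproc
cat > search2.py <<'E'
from h import *
import time,sys,pickle
from multiprocessing import Pool
L=Rt(CY,25)
def work(a):
    seed,q,T0=a; rng=np.random.default_rng(seed);t0=time.time();best=[];n=0
    while time.time()-t0<300:
        n+=1;w=[]
        for k in range(rng.integers(1,5)):
            rr=rng.uniform(.45,.8);az=np.radians(rng.uniform(-45,60));z=rng.uniform(.3,.5)
            tilt=rng.random()<.5
            Rm=R.from_euler('z',rng.uniform(-150,150),degrees=True).as_matrix()@Rt(0,tilt*rng.uniform(-20,25))@R.from_euler('x',tilt*rng.uniform(-25,25),degrees=True).as_matrix()
            w.append((np.array([rr*np.cos(az),rr*np.sin(az),z]),Rm))
        T=T0;qq=q;tot=0;ok=True
        for p,Rm in w+[(s1+.2*N,L),(s1+.0005*N,L)]:
            path=lin(T,p,Rm);tot+=len(path)
            if tot>110: ok=False;break
            o,e=fastsim(qq,path); dq=np.abs(np.diff(np.vstack([qq]+o),axis=0)).max(); mid=np.minimum(o-LO,HI-o).min()
            if e>.002 or dq>.2 or mid<.03: ok=False;break
            T=mk(p,Rm);qq=o[-1]
        if ok: best.append((tot,np.minimum(qq-LO,HI-qq).min(),w,qq))
    return n,best
if __name__=="__main__":
    q=np.array(telemetry.get_obs()["joints"]);T0=toolT();import os
    P=os.cpu_count()
    with Pool(P) as p: r_=p.map(work,[(i,q,T0) for i in range(P)])
    best=sorted(sum([x[1] for x in r_],[]),key=lambda b:b[0]);print(sum(x[0] for x in r_),len(best));pickle.dump(best,open("best2.pkl","wb"))
    for b in best[:6]: print(b[0],round(b[1],2),[(p.round(2).tolist(),R.from_matrix(M).as_rotvec().round(2).tolist()) for p,M in b[2]],b[3].round(2))
E
OMP_NUM_THREADS=1 python3 search2.py
```

```text
4
34311 0
```

```bash
sed -i 's/ or mid<.03//; s/dq>.2 /dq>.22 /; s/<300/<280/' search2.py; OMP_NUM_THREADS=1 python3 search2.py
```

```text
19072 0
```

```bash
cat > t.py <<'E'
from h import *
q=np.array(telemetry.get_obs()["joints"]);T0=toolT()
def NN(l): return R.from_euler('z',CY,degrees=True).apply([-np.sin(np.radians(l)),0,np.cos(np.radians(l))])
for s in(s1,s2):
  for roll in (0,):
    for l in(15,17,18,19,20,21,22):
      for dy in(0,):
        Lm=Rt(CY,l)@R.from_euler('x',roll,degrees=True).as_matrix(); n=NN(l)
        g=s+.002*N
        T=T0;qq=q;res=[]
        for p,Rm in[(g+.16*n,Lm),(g,Lm)]:
            o,e=fastsim(qq,lin(T,p,Rm));dq=np.abs(np.diff(np.vstack([qq]+o),axis=0)).max();qq=o[-1];T=mk(p,Rm);res.append((round(e*1000,1),round(dq,2)))
        print(l,res,qq.round(2))
E
timeout 100 python3 t.py
```

```text
15 [(np.float64(0.0), np.float64(0.15)), (np.float64(0.0), np.float64(0.11))] [-0.48  0.65  0.65  2.13 -1.08  0.4   2.48]
17 [(np.float64(0.0), np.float64(0.13)), (np.float64(0.0), np.float64(0.13))] [-0.44  0.62  0.59  2.15 -1.13  0.33  2.53]
18 [(np.float64(0.0), np.float64(0.14)), (np.float64(0.0), np.float64(0.14))] [-0.42  0.6   0.55  2.16 -1.16  0.3   2.57]
19 [(np.float64(0.0), np.float64(0.15)), (np.float64(0.0), np.float64(0.15))] [-0.39  0.59  0.51  2.17 -1.19  0.26  2.6 ]
20 [(np.float64(0.0), np.float64(0.16)), (np.float64(0.0), np.float64(0.17))] [-0.35  0.57  0.46  2.18 -1.22  0.22  2.65]
21 [(np.float64(0.0), np.float64(0.17)), (np.float64(0.0), np.float64(0.18))] [-0.3   0.56  0.39  2.19 -1.26  0.18  2.69]
22 [(np.float64(0.0), np.float64(0.18)), (np.float64(2.4), np.float64(0.2))] [-0.3   0.56  0.4   2.2  -1.37  0.17  2.8 ]
15 [(np.float64(0.0), np.float64(0.14)), (np.float64(0.0), np.float64(0.1))] [-0.34  0.65  0.64  2.11 -1.1   0.43  2.61]
17 [(np.float64(0.0), np.float64(0.12)), (np.float64(0.0), np.float64(0.12))] [-0.31  0.62  0.58  2.13 -1.16  0.37  2.68]
18 [(np.float64(0.0), np.float64(0.13)), (np.float64(0.0), np.float64(0.13))] [-0.28  0.61  0.55  2.14 -1.19  0.34  2.72]
19 [(np.float64(0.0), np.float64(0.14)), (np.float64(0.0), np.float64(0.14))] [-0.26  0.6   0.51  2.15 -1.23  0.31  2.76]
20 [(np.float64(0.0), np.float64(0.15)), (np.float64(0.0), np.float64(0.15))] [-0.22  0.59  0.47  2.17 -1.28  0.27  2.82]
21 [(np.float64(0.0), np.float64(0.16)), (np.float64(0.0), np.float64(0.16))] [-0.18  0.57  0.42  2.18 -1.33  0.24  2.88]
22 [(np.float64(0.0), np.float64(0.17)), (np.float64(0.0), np.float64(0.17))] [-0.11  0.55  0.32  2.18 -1.36  0.18  2.92]
```

The full 25° isn't reachable on this branch, but 19° is. The pads still close flat on the case sides and the edge clearance is fine. I'll make up the 6° difference when placing.

```bash
cat >> h.py <<'E'
LEAN=19
def NN(l): return R.from_euler('z',CY,degrees=True).apply([-np.sin(np.radians(l)),0,np.cos(np.radians(l))])
U=R.from_euler('z',CY,degrees=True).apply([np.cos(np.radians(25)),0,np.sin(np.radians(25))])
G1=s1+.0015*N-.003*U; G2=s2+.0015*N-.003*U; Lg=Rt(CY,LEAN); n19=NN(LEAN)
E
python3 - <<'E'
from h import *
T=plan([(G1+.10*n19,Lg,.05,8),(G1+.02*n19,Lg,.05,4),(G1,Lg,.05,4)])
E
```

```text
[[0,-0.41,0,-0.005,0,0.015,0.05],[0.01,-0.41,0,-0.005,0,0.014,0.05],[0,-0.41,0,-0.004,0,0.015,0.05],[0.01,-0.41,0,-0.004,0,0.015,0.05],[0,-0.41,0,-0.002,0,0.016,0.05],[0,-0.41,0,-0.002,0,0.015,0.05],[0.01,-0.42,0,-0.002,0,0.015,0.05],[0,-0.41,-0.01,-0.001,0,0.016,0.05]]
[[0,0,0,0,0,0.02,0.05],[0,0,0,0,0,0.02,0.05],[0,0,0,0,0,0.02,0.05],[0,0,0,0,0,0.02,0.05],[0,0,0,0,0,0.005,0.05],[0,0,0,0,0,0.005,0.05],[0,0,0,0,0,0.005,0.05],[0,0,0,0,0,0.005,0.05]]
end [ 0.5881 -0.0831  0.0244]
```

Emit:
{"api": "apply_moves", "payload": {"moves": [[0,-0.41,0,-0.005,0,0.015,0.05],[0.01,-0.41,0,-0.005,0,0.014,0.05],[0,-0.41,0,-0.004,0,0.015,0.05],[0.01,-0.41,0,-0.004,0,0.015,0.05],[0,-0.41,0,-0.002,0,0.016,0.05],[0,-0.41,0,-0.002,0,0.015,0.05],[0.01,-0.42,0,-0.002,0,0.015,0.05],[0,-0.41,-0.01,-0.001,0,0.016,0.05]]}}

```text
clock: 10.12
tcp_pos: [0.5558, -0.0793, 0.1193]
orientation: [0.145, 2.804, -0.027]
contact_force: [0.9, 0.3, -0.9]
grip_width: 0.045
gripper_force: 0.0
```

Run:
```python
from h import *
o=telemetry.get_obs();print(np.round(o["joints"],2));T=plan([(G1+.02*n19,Lg,.05,5),(G1,Lg,.05,3)])
```

```text
[-0.72  0.45  0.91  2.23 -0.91  0.43  2.36]
[[0,0.01,0,0,0,0.016,0.05],[-0.01,0,0.01,0,0,0.016,0.05],[0,0.01,0,0,0,0.016,0.05],[0,0,0,0.001,0,0.016,0.05],[0,0.01,0.01,0,0,0.016,0.05],[0,0,0,0,0,0.007,0.05],[0,0,0,0,0,0.006,0.05],[0,0,0,0,0,0.007,0.05]]
end [ 0.5874 -0.0827  0.0244]
```

Emit:
{"api": "apply_moves", "payload": {"moves": [[0,0,0,0,0,0.016,0.05],[0,0,0,0,0,0.016,0.05],[0,0,0,0,0,0.016,0.05],[0,0,0,0.001,0,0.016,0.05],[0,0,0,0,0,0.016,0.05],[0,0,0,0,0,0.007,0.05],[0,0,0,0,0,0.006,0.05],[0,0,0,0,0,0.006,0.05]]}}

```text
clock: 10.78
tcp_pos: [0.5872, -0.0829, 0.0256]
orientation: [0.145, 2.806, -0.026]
contact_force: [-0.3, -0.4, 0.2]
grip_width: 0.0448
gripper_force: 0.0
```

Run:
```python
from h import *
o=telemetry.get_obs();T=toolT();print(np.round(o["joints"],2),np.round(o["contact_force"],1),"err",((T[:3,:3].T@(G1-T[:3,3]))*1000).round(1),R.from_matrix(T[:3,:3].T@Lg).as_rotvec(degrees=True).round(2))
```

```text
[-0.4   0.59  0.53  2.18 -1.22  0.27  2.64] [-0.3 -0.4  0.2] err [-0.   0.3  1.4] [-0.05  0.03  0.09]
```

Reached. Nudge 1 mm and close.

Emit:
{"api": "apply_moves", "payload": {"moves": [[0,0,0,0,0,0.001,0.05],[0,0,0,0,0,0,-1],[0,0,0,0,0,0,-1],[0,0,0,0,0,0,-1],[0,0,0,0,0,0,-1],[0,0,0,0,0,0,-1],[0,0,0,0,0,0,-1],[0,0,0,0,0,0,-1]], "grip_force": 35}}

```text
clock: 11.45
tcp_pos: [0.5871, -0.0847, 0.0269]
orientation: [0.149, 2.804, -0.027]
contact_force: [-14.7, 0.5, 28.6]
grip_width: 0.0292
gripper_force: 43.9
```

Run:
```python
from h import *
T=toolT();V=Rt(-1.2,-6)
def dqs(q,wps,T):
    for p,Rm,g,n in wps:
        o,e=fastsim(q,lin(T,np.array(p),Rm,n));print(round(e*1000,1),np.abs(np.diff(np.vstack([q]+o),axis=0)).max().round(2),o[-1].round(2));q=o[-1];T=mk(p,Rm)
wps=[(T[:3,3]+.04*N,Lg,-1,3),(T[:3,3]+.14*N,Lg,-1,5),((.56,.06,.16),Rt(-4,6),-1,8),((.602,.168,.05),V,-1,6),((.602,.168,.012),V,-1,2)]
dqs(np.array(telemetry.get_obs()["joints"]),wps,T)
plan(wps,T)
```

```text
0.0 0.05 [-0.52  0.53  0.68  2.21 -1.11  0.33  2.53]
0.0 0.1 [-0.88  0.36  1.1   2.26 -0.77  0.48  2.25]
0.0 0.05 [-1.06  0.58  1.13  2.02 -0.69  0.86  1.93]
0.0 0.05 [-0.93  0.87  0.89  1.77 -0.8   1.03  1.85]
0.0 0.03 [-0.91  0.92  0.84  1.77 -0.84  0.98  1.88]
[[-0.01,0.01,0,0.001,0,-0.013,-1],[0,0.01,-0.01,0.002,0,-0.014,-1],[-0.01,0.01,0,0.001,0,-0.013,-1],[0,0,0,0.002,0,-0.02,-1],[0,0,0,0.002,0,-0.02,-1],[0,0,0,0.002,0,-0.02,-1],[0,0,0,0.002,0,-0.019,-1],[0,0,0,0.003,0,-0.02,-1]]
[[-0.01,0.27,-0.04,-0.002,0.018,0,-1],[-0.01,0.27,-0.04,-0.003,0.017,0,-1],[-0.01,0.27,-0.04,-0.002,0.018,0,-1],[0,0.27,-0.04,-0.003,0.018,-0.001,-1],[-0.01,0.27,-0.05,-0.002,0.017,0,-1],[-0.01,0.27,-0.04,-0.003,0.018,0,-1],[-0.01,0.27,-0.04,-0.003,0.017,-0.001,-1],[-0.01,0.27,-0.04,-0.003,0.018,0,-1]]
[[0,0.33,-0.08,-0.004,0.018,0.019,-1],[0,0.34,-0.08,-0.004,0.019,0.019,-1],[0,0.33,-0.07,-0.005,0.018,0.018,-1],[0,0.34,-0.08,-0.007,0.018,0.018,-1],[0,0.33,-0.08,-0.006,0.019,0.019,-1],[0,0.33,-0.08,-0.008,0.018,0.017,-1],[0,0,0,-0.002,0,0.019,-1],[0,0,0,-0.002,0,0.019,-1]]
end [0.6019 0.1682 0.0121]
```

Emit:
{"api": "apply_moves", "payload": {"moves": [[0,0,0,0.001,0,-0.013,-1],[0,0,0,0.002,0,-0.014,-1],[0,0,0,0.001,0,-0.013,-1],[0,0,0,0.002,0,-0.02,-1],[0,0,0,0.002,0,-0.02,-1],[0,0,0,0.002,0,-0.02,-1],[0,0,0,0.002,0,-0.02,-1],[0,0,0,0.003,0,-0.02,-1]]}}

```text
clock: 12.12
tcp_pos: [0.5278, -0.0764, 0.1532]
orientation: [0.145, 2.806, -0.024]
contact_force: [0.9, -0.2, -0.2]
grip_width: 0.0291
gripper_force: 36.0
```

Emit:
{"api": "apply_moves", "payload": {"moves": [[-0.01,0.27,-0.04,-0.002,0.018,0,-1],[-0.01,0.27,-0.04,-0.003,0.017,0,-1],[-0.01,0.27,-0.04,-0.002,0.018,0,-1],[0,0.27,-0.04,-0.003,0.018,-0.001,-1],[-0.01,0.27,-0.05,-0.002,0.017,0,-1],[-0.01,0.27,-0.04,-0.003,0.018,0,-1],[-0.01,0.27,-0.04,-0.003,0.017,-0.001,-1],[-0.01,0.27,-0.04,-0.003,0.018,0,-1]]}}

```text
clock: 12.78
tcp_pos: [0.5607, 0.0633, 0.1591]
orientation: [0.102, 3.035, -0.006]
contact_force: [-0.8, -0.2, -0.5]
grip_width: 0.0287
gripper_force: 36.0
```

Run:
```python
from h import *
T=toolT();V=Rt(-1.2,-6)
grab_frame("side")
for d in silhouettes("case2","side")[:8]:
    ys,xs=np.nonzero(d["mask"]); print(round(d["p"],2),round(xs.mean(),1),round(ys.mean(),1),len(xs))
a=grab_frame("wrist");cv2.imwrite("pics/wD.png",a)
print(telemetry.get_obs()["grip_width"],np.round(telemetry.get_obs()["contact_force"],1))
plan([((.602,.168,.05),V,-1,6),((.602,.168,.018),V,-1,2)],T)
```

```text
0.74 313.9 266.4 244
0.66 240.9 267.7 214
0.65 285.2 243.7 212
0.58 272.5 234.6 155
0.52 228.0 204.1 141
0.41 306.4 222.1 6370
0.39 220.9 175.8 83
0.029008106702678886 [ 0.  -0.4  0.1]
[[0,0.33,-0.07,-0.004,0.018,0.019,-1],[0,0.34,-0.08,-0.004,0.018,0.018,-1],[0,0.33,-0.07,-0.006,0.018,0.019,-1],[0,0.34,-0.08,-0.006,0.017,0.018,-1],[0,0.33,-0.07,-0.007,0.018,0.018,-1],[0,0.33,-0.08,-0.007,0.018,0.017,-1],[0,0,0,-0.002,0,0.016,-1],[0,0,0,-0.002,0,0.016,-1]]
end [0.6025 0.1682 0.0181]
```

View pics/wD.png

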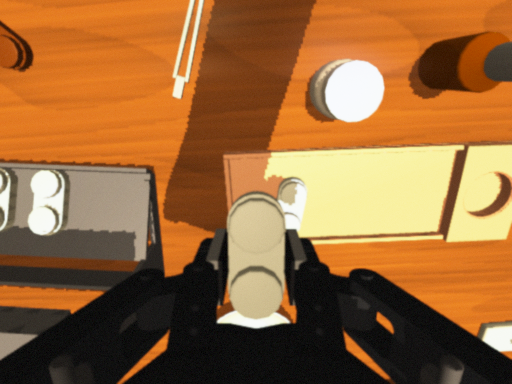

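The case is held square between the pads at (256,255), caps up. The bay spans columns 227–462, with the well at (487,193) and the bottle at (480,62).

Emit:
{"api": "apply_moves", "payload": {"moves": [[0,0.33,-0.07,-0.004,0.018,0.019,-1],[0,0.34,-0.08,-0.004,0.018,0.018,-1],[0,0.33,-0.07,-0.006,0.018,0.019,-1],[0,0.34,-0.08,-0.006,0.017,0.018,-1],[0,0.33,-0.07,-0.007,0.018,0.018,-1],[0,0.33,-0.08,-0.007,0.018,0.017,-1],[0,0,0,-0.002,0,0.016,-1],[0,0,0,0,0,0,-1]]}}

```text
clock: 13.6
tcp_pos: [0.6006, 0.167, 0.0308]
orientation: [-0.03, -3.034, 0.002]
contact_force: [-0.1, -0.8, 0.1]
grip_width: 0.0293
gripper_force: 36.0
```

Run:
```python
from h import *
T=toolT();V=Rt(-1.2,-6);o=telemetry.get_obs();print(np.round(o["contact_force"],1),T[:3,3].round(4),np.round(o["joints"],2))
plan([((.602,.168,.008),V,-1,8)],T)
```

```text
[-0.1 -0.8  0.1] [0.6006 0.167  0.0308] [-0.92  0.89  0.87  1.78 -0.81  1.01  1.87]
[[0,0,0,0,0,0.003,-1],[-0.01,-0.01,0,-0.001,0,0.003,-1],[0,0,0,0,0,0.002,-1],[0,0,0,-0.001,0.001,0.003,-1],[-0.01,0,0,0,0,0.003,-1],[0,-0.01,0.01,-0.001,0,0.003,-1],[0,0,0,0,0,0.003,-1],[0,0,0,-0.001,0,0.003,-1]]
end [0.6022 0.1679 0.0075]
```

Emit:
{"api": "apply_moves", "payload": {"moves": [[0,0,0,0,0,0.003,-1],[0,0,0,0,0,0.003,-1],[0,0,0,0,0,0.003,-1],[0,0,0,0,0.001,0.003,-1],[0,0,0,0,0,0.003,-1],[0,0,0,0,0,0.003,-1],[0,0,0,0,0,0.002,-1],[0,0,0,0,0,0.002,-1]]}}

```text
clock: 14.27
tcp_pos: [0.6001, 0.1682, 0.0118]
orientation: [-0.032, -3.038, -0.0]
contact_force: [0.4, 0.7, -0.3]
grip_width: 0.0292
gripper_force: 36.0
```

Emit:
{"api": "apply_moves", "payload": {"moves": [[0,0,0,0,0,0.001,-1],[0,0,0,0,0,0,-1],[0,0,0,0,0,0,0.02],[0,0,0,0,0,0,0.02],[0,0,0,0,0,0,0.02],[0,0,0,0,0,0,0.02],[0,0,0,0,0,0,0.02],[0,0,0,0,0,0,0.02]]}}

```text
clock: 14.93
tcp_pos: [0.6001, 0.1682, 0.011]
orientation: [-0.032, -3.038, -0.0]
contact_force: [1.2, -1.0, 0.7]
grip_width: 0.0436
gripper_force: 0.0
```

Run:
```python
from h import *
T=toolT();q=np.array(telemetry.get_obs()["joints"]);print(T[:3,3])
wps=[((.601,.167,.12),Rt(-3,0),.05,5),((.53,.03,.2),Rt(CY,8),.05,8),((.545,-.135,.16),Lg,.05,7),(G2+.09*n19+.0015*N,Lg,.05,4)]
TT=T
for p,Rm,g,n in wps:
    o,e=fastsim(q,lin(TT,np.array(p),Rm,n));print(round(e*1000,1),np.abs(np.diff(np.vstack([q]+o),axis=0)).max().round(2),o[-1].round(2));q=o[-1];TT=mk(p,Rm)
o,e=fastsim(q,lin(TT,G2+.0015*N,Lg,8));print(e,o[-1].round(2))
plan(wps,T)
```

```text
[0.6000581  0.16815703 0.01102226]
0.0 0.03 [-1.04  0.76  1.    1.82 -0.76  1.    1.8 ]
0.0 0.05 [-1.18  0.47  1.28  2.08 -0.6   0.85  1.89]
0.0 0.1 [-0.68  0.38  1.01  2.19 -0.79  0.53  2.36]
0.0 0.05 [-0.5   0.45  0.82  2.2  -0.95  0.44  2.52]
7.793451300480354e-11 [-0.25  0.59  0.51  2.16 -1.24  0.3   2.77]
[[0,-0.2,0.06,0.002,0,-0.022,0.05],[-0.01,-0.2,0.06,0.002,-0.001,-0.021,0.05],[0,-0.19,0.06,0.001,0,-0.022,0.05],[-0.01,-0.2,0.06,0.001,0,-0.022,0.05],[0,-0.2,0.06,0,0,-0.022,0.05],[0,-0.17,0.06,0.008,-0.018,-0.01,0.05],[0.01,-0.16,0.06,0.008,-0.017,-0.01,0.05],[0,-0.17,0.07,0.007,-0.018,-0.01,0.05]]
[[0.01,-0.17,0.06,0.007,-0.018,-0.011,0.05],[0,-0.16,0.06,0.007,-0.018,-0.01,0.05],[0,-0.17,0.06,0.006,-0.017,-0.011,0.05],[0.01,-0.17,0.07,0.006,-0.018,-0.01,0.05],[0,-0.16,0.06,0.006,-0.018,-0.011,0.05],[0,-0.26,0,-0.004,-0.023,0.006,0.05],[0,-0.26,0,-0.003,-0.023,0.007,0.05],[0,-0.27,0,-0.004,-0.024,0.006,0.05]]
[[0,-0.26,0,-0.003,-0.023,0.007,0.05],[0,-0.26,0,-0.003,-0.023,0.006,0.05],[0,-0.26,0,-0.003,-0.023,0.007,0.05],[0,-0.27,0,-0.002,-0.024,0.007,0.05],[0,0,0,0.002,-0.002,0.012,0.05],[0,0,0,0.002,-0.001,0.012,0.05],[0,0,0,0.002,-0.002,0.013,0.05],[0,0,0,0.003,-0.001,0.012,0.05]]
end [ 0.5515 -0.142   0.1106]
```

Emit:
{"api": "apply_moves", "payload": {"moves": [[0,0,0,0.001,0,-0.01,0.05],[0,-0.2,0.06,0.002,0,-0.02,0.05],[0,-0.2,0.06,0.002,0,-0.022,0.05],[0,-0.2,0.06,0.001,0,-0.025,0.05],[0,-0.2,0.06,0,0,-0.03,0.05],[0,-0.25,0.06,0.008,-0.018,-0.012,0.05],[0.01,-0.25,0.06,0.008,-0.017,-0.01,0.05],[0,-0.2,0.07,0.007,-0.018,-0.01,0.05]]}}

```text
clock: 15.6
tcp_pos: [0.5757, 0.1162, 0.1517]
orientation: [0.101, 3.085, -0.006]
contact_force: [0.4, -0.6, -0.6]
grip_width: 0.0451
gripper_force: 0.0
```

Emit:
{"api": "apply_moves", "payload": {"moves": [[0.01,-0.17,0.06,0.007,-0.018,-0.011,0.05],[0,-0.16,0.06,0.007,-0.018,-0.01,0.05],[0,-0.17,0.06,0.006,-0.017,-0.011,0.05],[0.01,-0.17,0.07,0.006,-0.018,-0.01,0.05],[0,-0.16,0.06,0.006,-0.018,-0.011,0.05],[0,-0.26,0,-0.004,-0.023,0.006,0.05],[0,-0.26,0,-0.003,-0.023,0.007,0.05],[0,-0.27,0,-0.004,-0.024,0.006,0.05]]}}

```text
clock: 16.27
tcp_pos: [0.5394, -0.0407, 0.1842]
orientation: [0.142, 2.913, -0.018]
contact_force: [0.7, 0.7, -0.2]
grip_width: 0.0451
gripper_force: 0.0
```

Emit:
{"api": "apply_moves", "payload": {"moves": [[0,-0.26,0,-0.003,-0.023,0.007,0.05],[0,-0.26,0,-0.003,-0.023,0.006,0.05],[0,-0.26,0,-0.003,-0.023,0.007,0.05],[0,-0.2,0,-0.002,-0.024,0.007,0.05],[0,0,0,0.002,-0.002,0.005,0.05],[0,0,0,0.002,-0.001,0.005,0.05],[0,0,0,0,0,0,0.05],[0,0,0,0,0,0,0.05]]}}

```text
clock: 16.93
tcp_pos: [0.5471, -0.1364, 0.1499]
orientation: [0.137, 2.814, -0.024]
contact_force: [-0.6, -0.6, 0.2]
grip_width: 0.0445
gripper_force: 0.0
```

Run:
```python
from h import *
T=toolT();grab_frame("wrist");C=cam("wrist",T)
for d in silhouettes("case2","wrist")[:7]:
    ys,xs=np.nonzero(d["mask"]); print(round(d["p"],2),round(xs.mean(),1),round(ys.mean(),1),len(xs))
print("proj s2",proj(C,[s2+.0105*N]).round(1),np.round(telemetry.get_obs()["joints"],2))
plan([(G2+.08*n19+.0015*N,Lg,.05,3),(G2+.02*n19+.0015*N,Lg,.05,4)])
```

```text
0.91 64.3 179.6 2460
0.81 191.8 181.5 2109
0.79 485.0 174.4 1938
0.66 250.2 181.5 1962
0.66 265.5 291.8 875
proj s2 [[250.9 182.5]] [-0.64  0.4   0.97  2.19 -0.81  0.52  2.39]
[[0,-0.02,0.03,0.003,-0.002,0.016,0.05],[0.01,-0.02,0.02,0.002,-0.002,0.017,0.05],[0,-0.02,0.03,0.003,-0.002,0.016,0.05],[0,0,0,0,0,0.015,0.05],[0,0,0,0,0,0.015,0.05],[0,0,0,0,0,0.015,0.05],[0,0,0,0,0.001,0.015,0.05],[0,0,0,0,0,0,0.05]]
end [ 0.5746 -0.1441  0.0445]
```

Emit:
{"api": "apply_moves", "payload": {"moves": [[0,-0.02,0.03,0.003,-0.002,0.016,0.05],[0.01,-0.02,0.02,0.002,-0.002,0.017,0.05],[0,-0.02,0.03,0.003,-0.002,0.016,0.05],[0,0,0,0,0,0.015,0.05],[0,0,0,0,0,0.015,0.05],[0,0,0,0,0,0.015,0.05],[0,0,0,0,0,0.015,0.05],[0,0,0,0,0,0,0.05]]}}

```text
clock: 17.7
tcp_pos: [0.5743, -0.145, 0.0424]
orientation: [0.147, 2.808, -0.025]
contact_force: [0.2, 0.1, -0.4]
grip_width: 0.0449
gripper_force: 0.0
```

Run:
```python
from h import *
T=plan([(G2+.0018*N,Lg,.05,4)]);print(np.round(telemetry.get_obs()["joints"],2))
```

```text
[[0,0,0,0,0,0.004,0.05],[0,-0.01,0,0,0,0.005,0.05],[0,0,0,-0.001,0,0.004,0.05],[0,-0.01,0,0,0,0.005,0.05],[0,0,0,0,0,0,0.05],[0,0,0,0,0,0,0.05],[0,0,0,0,0,0,0.05],[0,0,0,0,0,0,0.05]]
end [ 0.581  -0.1457  0.0257]
[-0.3   0.56  0.57  2.17 -1.18  0.33  2.71]
```

Emit:
{"api": "apply_moves", "payload": {"moves": [[0,0,0,0,0,0.004,0.05],[0,0,0,0,0,0.005,0.05],[0,0,0,0,0,0.004,0.05],[0,0,0,0,0,0.005,0.05],[0,0,0,0,0,0,0.05],[0,0,0,0,0,0,-1],[0,0,0,0,0,0,-1],[0,0,0,0,0,0,-1]], "grip_force": 35}}

```text
clock: 18.37
tcp_pos: [0.5798, -0.1471, 0.0275]
orientation: [0.15, 2.806, -0.025]
contact_force: [-1.9, -0.2, 1.0]
grip_width: 0.0289
gripper_force: 34.8
```

Emit:
{"api": "apply_moves", "payload": {"moves": [[0,0,0,0,0,0,-1],[0,0,0,0,0,0,-1],[0,0,0,0,0,0,-1],[0,0,0,0,0,0,-1],[0,0,0,0.001,0,-0.013,-1],[0,0,0,0.002,0,-0.014,-1],[0,0,0,0.002,0,-0.018,-1],[0,0,0,0.002,0,-0.02,-1]]}}

```text
clock: 19.03
tcp_pos: [0.5517, -0.144, 0.0865]
orientation: [0.15, 2.807, -0.026]
contact_force: [0.6, 0.3, -0.1]
grip_width: 0.0286
gripper_force: 34.7
```

Run:
```python
from h import *
T=toolT();V=Rt(-1.2,-6);q=np.array(telemetry.get_obs()["joints"])
wps=[((.53,-.13,.165),Lg,-1,3),((.55,.06,.17),Rt(-4,6),-1,8),((.601,.229,.07),V,-1,8),((.601,.229,.03),V,-1,3)]
TT=T
for p,Rm,g,n in wps:
    o,e=fastsim(q,lin(TT,np.array(p),Rm,n));print(round(e*1000,1),np.abs(np.diff(np.vstack([q]+o),axis=0)).max().round(2),o[-1].round(2));q=o[-1];TT=mk(p,Rm)
plan(wps,T)
```

```text
0.0 0.12 [-0.73  0.34  1.05  2.22 -0.74  0.52  2.32]
0.0 0.07 [-1.09  0.54  1.14  2.04 -0.65  0.86  1.9 ]
0.0 0.05 [-1.01  0.86  0.89  1.71 -0.77  1.07  1.73]
0.0 0.02 [-0.98  0.91  0.85  1.72 -0.81  1.02  1.76]
[[0,0,-0.01,-0.001,0.004,-0.027,-1],[-0.01,0,0,-0.001,0.004,-0.027,-1],[0,-0.01,-0.01,-0.002,0.004,-0.028,-1],[-0.01,0.27,-0.04,0,0.024,-0.001,-1],[-0.01,0.27,-0.04,0,0.024,0,-1],[-0.01,0.27,-0.04,-0.001,0.023,-0.001,-1],[-0.01,0.27,-0.04,0,0.024,0,-1],[-0.01,0.28,-0.04,-0.001,0.024,-0.001,-1]]
[[-0.01,0.27,-0.04,0,0.024,0,-1],[0,0.27,-0.04,-0.001,0.024,-0.001,-1],[-0.01,0.27,-0.04,-0.001,0.024,0,-1],[0,0.25,-0.06,-0.004,0.021,0.013,-1],[0,0.25,-0.06,-0.004,0.022,0.013,-1],[0,0.25,-0.06,-0.004,0.021,0.012,-1],[0,0.25,-0.06,-0.005,0.022,0.013,-1],[0,0.25,-0.06,-0.005,0.021,0.013,-1]]
[[0,0.25,-0.05,-0.006,0.021,0.012,-1],[0,0.25,-0.06,-0.006,0.022,0.012,-1],[0,0.25,-0.06,-0.007,0.021,0.012,-1],[0,0,0,-0.001,0,0.013,-1],[0,0,0,-0.002,0,0.013,-1],[0,0,0,-0.001,0,0.014,-1],[0,0,0,0,0,0,-1],[0,0,0,0,0,0,-1]]
end [0.6006 0.229  0.0297]
```

Emit:
{"api": "apply_moves", "payload": {"moves": [[0,0,-0.01,-0.001,0.004,-0.027,-1],[-0.01,0,0,-0.001,0.004,-0.027,-1],[0,-0.01,-0.01,-0.002,0.004,-0.028,-1],[-0.01,0.27,-0.04,0,0.024,-0.001,-1],[-0.01,0.27,-0.04,0,0.024,0,-1],[-0.01,0.27,-0.04,-0.001,0.023,-0.001,-1],[-0.01,0.27,-0.04,0,0.024,0,-1],[-0.01,0.28,-0.04,-0.001,0.024,-0.001,-1]]}}

```text
clock: 19.7
tcp_pos: [0.543, -0.0098, 0.1686]
orientation: [0.121, 2.95, -0.012]
contact_force: [0.5, -0.5, 0.1]
grip_width: 0.0289
gripper_force: 34.7
```

Emit:
{"api": "apply_moves", "payload": {"moves": [[-0.01,0.27,-0.04,0,0.024,0,-1],[0,0.27,-0.04,-0.001,0.024,-0.001,-1],[-0.01,0.27,-0.04,-0.001,0.024,0,-1],[0,0.25,-0.06,-0.004,0.021,0.013,-1],[0,0.25,-0.06,-0.004,0.022,0.013,-1],[0,0.25,-0.06,-0.004,0.021,0.012,-1],[0,0.25,-0.06,-0.005,0.022,0.013,-1],[0,0.25,-0.06,-0.005,0.021,0.013,-1]]}}

```text
clock: 20.37
tcp_pos: [0.5824, 0.1672, 0.106]
orientation: [-0.059, -3.114, 0.001]
contact_force: [-0.2, 0.0, 0.1]
grip_width: 0.0287
gripper_force: 34.7
```

Emit:
{"api": "apply_moves", "payload": {"moves": [[0,0.25,-0.05,-0.006,0.021,0.012,-1],[0,0.25,-0.06,-0.006,0.022,0.012,-1],[0,0.25,-0.06,-0.007,0.021,0.012,-1],[0,0,0,-0.001,0,0.01,-1],[0,0,0,-0.002,0,0.01,-1],[0,0,0,-0.001,0,0.01,-1],[0,0,0,0,0,0,-1],[0,0,0,0,0,0,-1]]}}

```text
clock: 21.03
tcp_pos: [0.6017, 0.2276, 0.0395]
orientation: [-0.035, -3.037, -0.0]
contact_force: [0.1, -1.0, -0.7]
grip_width: 0.0286
gripper_force: 34.7
```

Run:
```python
from h import *
V=Rt(-1.2,-6);plan([((.601,.229,.0095),V,-1,8)])
```

```text
[[0,0,0,0,0,0.004,-1],[0,0,0,-0.001,0,0.003,-1],[0,0,-0.01,0,0.001,0.004,-1],[0,0,0,0,0,0.004,-1],[-0.01,0,0,0,0,0.004,-1],[0,0,0,-0.001,0,0.003,-1],[0,0,-0.01,0,0,0.004,-1],[0,0,0,0,0,0.004,-1]]
end [0.6006 0.2286 0.0094]
```

Emit:
{"api": "apply_moves", "payload": {"moves": [[0,0,0,0,0,0.004,-1],[0,0,0,0,0,0.003,-1],[0,0,0,0,0.001,0.004,-1],[0,0,0,0,0,0.004,-1],[0,0,0,0,0,0.004,-1],[0,0,0,0,0,0.003,-1],[0,0,0,0,0,0.004,-1],[0,0,0,0,0,0.004,-1]]}}

```text
clock: 21.7
tcp_pos: [0.5992, 0.23, 0.0095]
orientation: [-0.032, -3.038, -0.001]
contact_force: [-0.1, 0.4, -1.1]
grip_width: 0.0288
gripper_force: 34.7
```

Emit:
{"api": "apply_moves", "payload": {"moves": [[0,0,0,0,0,0.001,-1],[0,0,0,0,0,0,-1],[0,0,0,0,0,0,0.02],[0,0,0,0,0,0,0.02],[0,0,0,0,0,0,0.02],[0,0,0,0,0,0,0.02],[0,0,0,0,0,0,0.02],[0,0,0,0,0,0,0.02]]}}

```text
clock: 22.37
tcp_pos: [0.5991, 0.23, 0.009]
orientation: [-0.032, -3.038, -0.001]
contact_force: [0.1, -0.2, 0.2]
grip_width: 0.0435
gripper_force: 0.0
```

Emit:
{"api": "apply_moves", "payload": {"moves": [[0,0,0,0.001,0,-0.01,0.02],[0,0,0,0.002,0,-0.02,0.02],[0,-0.2,0,0,0,-0.03,0.02],[0,-0.2,0,0.005,0,-0.035,0.02],[0,-0.2,0,0.005,0,-0.035,0.02],[0,-0.2,0,0.005,0,-0.035,0.02],[0,-0.2,0,0.005,0,-0.035,0.02],[0,0,0,0.005,0,-0.03,0.02]]}}

```text
clock: 23.03
tcp_pos: [0.5842, 0.2299, 0.2428]
orientation: [0.034, 3.138, 0.002]
contact_force: [1.4, -0.1, 0.2]
grip_width: 0.0435
gripper_force: 0.0
```

Emit:
{"api": "apply_moves", "payload": {"moves": [[0,0,0,0.01,0.005,-0.02,0.02],[0,0,0,0.01,0.005,-0.02,0.02],[0,0,0,0.01,0.005,-0.02,0.02],[0,0,0,0,0,0,0.02],[0,0,0,0,0,0,0.02],[0,0,0,0,0,0,0.02],[0,0,0,0,0,0,0.02],[0,0,0,0,0,0,0.02]]}}

```text
clock: 23.7
tcp_pos: [0.5546, 0.2454, 0.2987]
orientation: [-0.034, -3.141, 0.002]
contact_force: [-0.3, -0.9, -0.3]
grip_width: 0.0432
gripper_force: 0.0
```

Run:
```python
from h import *
T=toolT();np.save("TE.npy",T);a=grab_frame("wrist");cv2.imwrite("pics/wE.png",a);C=cam("wrist",T)
print(T[:3,3].round(4),np.round(telemetry.get_obs()["joints"],2))
for th in("case2","bottle","tray"):
  for d in silhouettes(th,"wrist")[:6]:
    if d["p"]<.3: continue
    ys,xs=np.nonzero(d["mask"]); uv=(xs.mean(),ys.mean());print(th,round(d["p"],2),np.round(uv,1),len(xs),onz(C,uv,.014).round(3))
```

```text
[0.5546 0.2454 0.2987] [-1.33  0.55  1.19  1.69 -0.53  1.27  1.53]
case2 0.92 [ 46.4 293.9] 512 [ 0.789 -0.136  0.014]
case2 0.79 [208.  189.6] 667 [0.601 0.169 0.014]
case2 0.76 [246.4 188.2] 771 [0.6   0.229 0.014]
case2 0.7 [165.4 196. ] 777 [0.61  0.101 0.014]
bottle 0.87 [256.2 103.9] 917 [0.475 0.246 0.014]
tray 0.93 [225.7 189.8] 11934 [0.602 0.196 0.014]
```

View pics/wE.png

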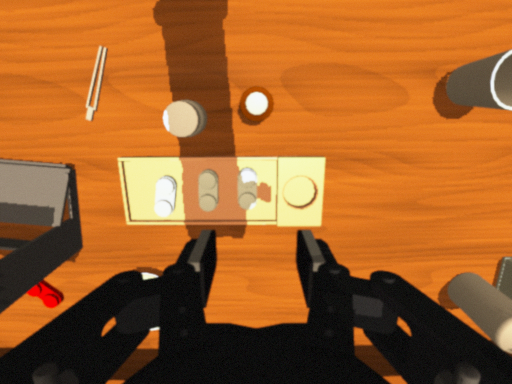

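The bay now holds three cases flat with caps up, at (165,196), (208,190) and (248,189). The well rim is at about (299,191) and the bottle cap at (257,103). Now I'll measure the bottle and well.

Run:
```python
from h import *
D=cam("wrist",np.load("TE.npy"));A=cam("wrist",np.load("TA.npy"))
e=cv2.imread("pics/wE.png");a=cv2.imread("pics/wA.png")
def blob(im,c,r=14):
    x,y=c;g=cv2.cvtColor(im[y-r:y+r,x-r:x+r],cv2.COLOR_BGR2HSV);m=((g[...,1]<90)&(g[...,2]>150)).astype(np.uint8)
    n,l,s,ce=cv2.connectedComponentsWithStats(m);k=1+np.argmax(s[1:,4]);return ce[k]+[x-r,y-r],s[k]
be,se=blob(e,(257,103));ba,sa=blob(a,(263,164))
print(be,se,ba,sa,"cap top tri",tri([(D,be),(A,ba)]), "onz.104",onz(D,be,.104),onz(A,ba,.104))
g=cv2.cvtColor(e[160:225,272:330],cv2.COLOR_BGR2GRAY);g=cv2.resize(g,None,fx=6,fy=6,interpolation=cv2.INTER_CUBIC)
h=cv2.HoughCircles(cv2.GaussianBlur(g,(0,0),4),cv2.HOUGH_GRADIENT,1.5,200,param1=60,param2=20,minRadius=80,maxRadius=115)
if h is not None:
    for x,y,rr in h[0][:3]: 
        uv=(x/6+272-.4,y/6+160-.4);print("well",uv,rr/6,onz(D,uv,.02),"rad mm",rr/6/284*np.linalg.norm(onz(D,uv,.02)-D[1][:3,3])*1000)
for d in silhouettes("tray","wrist")[:1]:
    ys,xs=np.nonzero(d["mask"]);b=cv2.boxPoints(cv2.minAreaRect(np.c_[xs,ys].astype(np.float32)));print([onz(D,q,.017).round(4)[:2].tolist() for q in b])
cv2.imwrite("pics/cmp.png",cv2.resize(e[80:230,110:330],None,fx=3.5,fy=3.5,interpolation=cv2.INTER_CUBIC))
```

```text
[256.32754342 102.98759305] [  3   3  22  23 403] [262.60629921 164.78740157] [  5   6  18  18 254] cap top tri (array([0.47535982, 0.24666846, 0.09854578]), np.float64(5.043766694005029e-05)) onz.104 [0.47548397 0.24671994 0.104     ] [0.47430262 0.2465722  0.104     ]
well (np.float32(298.475), np.float32(188.975)) 16.183332 [0.60137281 0.30882305 0.02      ] rad mm 25.15295762349001
[[0.5433, 0.0379], [0.5501, 0.3465], [0.6668, 0.3518], [0.6602, 0.0196]]
```

View pics/cmp.png

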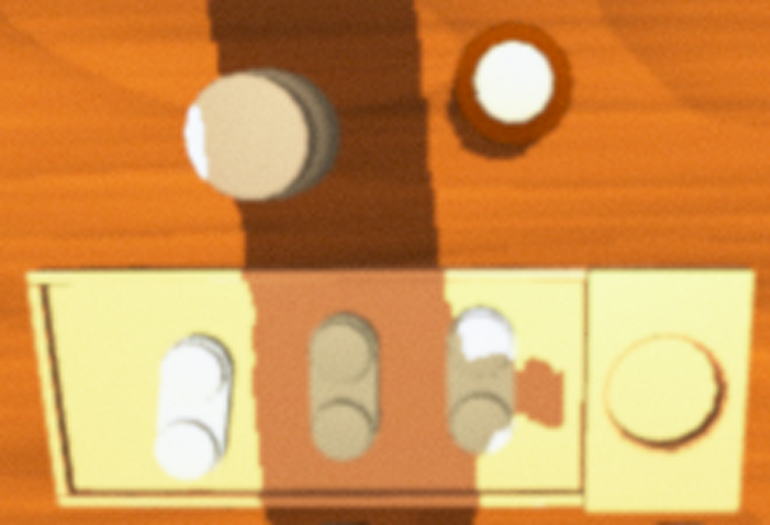

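Emit:
{"api": "apply_moves", "payload": {"moves": [[0,0,0,-0.005,0.011,0.025,0.02],[0,0,0,-0.005,0.011,0.025,0.02],[0,0,0,-0.005,0.011,0.025,0.02],[0,0,0,-0.005,0.011,0.025,0.02],[0,0,0,-0.005,0.011,0.025,0.02],[0,0,0,0,0,0,0.02],[0,0,0,0,0,0,0.02],[0,0,0,0,0,0,0.02]]}}

```text
clock: 24.62
tcp_pos: [0.5818, 0.2994, 0.176]
orientation: [0.035, 3.139, -0.001]
contact_force: [-0.6, 0.5, -0.9]
grip_width: 0.0433
gripper_force: 0.0
```

Run:
```python
from h import *
T=toolT();np.save("TF.npy",T);a=grab_frame("wrist");cv2.imwrite("pics/wF.png",a);C=cam("wrist",T);print(T[:3,3].round(4))
E4=cam("wrist",np.load("TE.npy"))
# rectify the plane z=.02 around the expected well: 0.25 mm/px
c0=np.array([.605,.313]);s=.0004;n=250
gy,gx=np.mgrid[0:n,0:n]; X=np.c_[(c0[0]+(gy.ravel()-n/2)*s),(c0[1]+(gx.ravel()-n/2)*s),np.full(n*n,.02)]
im={}
for k,CC,p in(("F",C,a),("E",E4,cv2.imread("pics/wE.png"))):
    uv=proj(CC,X).astype(np.float32).reshape(n,n,2); w=cv2.remap(p,uv[...,0],uv[...,1],cv2.INTER_CUBIC); im[k]=w
    g=cv2.GaussianBlur(cv2.cvtColor(w,cv2.COLOR_BGR2GRAY),(0,0),2)
    h=cv2.HoughCircles(g,cv2.HOUGH_GRADIENT,1,100,param1=40,param2=12,minRadius=60,maxRadius=69)
    if h is not None:
        for x,y,rr in h[0][:3]: print(k,(c0+[(y-n/2)*s,(x-n/2)*s]).round(4),rr*s*1000)
v=np.hstack([im["F"],im["E"]]); 
for i in range(0,500,25): cv2.line(v,(i,0),(i,4 if i%125 else 12),(0,0,255),1)
for i in range(0,250,25): cv2.line(v,(0,i),(4 if i%125 else 12,i),(0,0,255),1)
cv2.circle(v,(125,125),65,(255,0,0),1)
cv2.imwrite("pics/rect.png",cv2.resize(v,None,fx=1.6,fy=1.6))
be=None
g=cv2.cvtColor(a,cv2.COLOR_BGR2HSV);m=((g[...,1]<90)&(g[...,2]>150)).astype(np.uint8);nn,l,st,ce=cv2.connectedComponentsWithStats(m)
pj=proj(C,[[.4755,.2467,.104]])[0];k=[i for i in range(1,nn) if np.linalg.norm(ce[i]-pj)<20 and st[i,4]>100];print("cap pred",pj,[ (ce[i],st[i]) for i in k])
```

```text
[0.5818 0.2994 0.176 ]
F [0.6028 0.3108] 24.16
E [0.6052 0.3096] 26.92
cap pred [177.74968224  59.83265576] [(array([178.68389423,  60.62620192]), array([163,  43,  32,  35, 832], dtype=int32))]
```

View pics/rect.png

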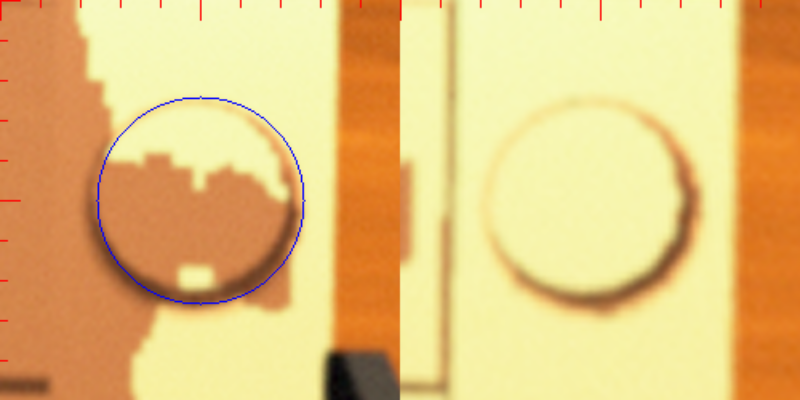

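Well centre: (0.6053, 0.3112), agreed by both views. Bottle axis: about (0.4757, 0.247).

Run:
```python
from h import *
T=toolT();q=np.array(telemetry.get_obs()["joints"]);V=Rt(-1.2)
wps=[((.4757,.2471,.15),V,.1,6),((.4757,.2471,.10),V,.1,6),((.4757,.2471,.078),V,.1,4)]
TT=T
for p,Rm,g,n in wps+[((.4757,.2471,.14),V,0,5),((.6053,.3112,.14),V,0,6),((.6053,.3112,.082),V,0,6)]:
    o,e=fastsim(q,lin(TT,np.array(p),Rm,n));print(round(e*1000,1),np.abs(np.diff(np.vstack([q]+o),axis=0)).max().round(2),o[-1].round(2));q=o[-1];TT=mk(p,Rm)
plan(wps,T)
```

```text
0.0 0.05 [-1.4   0.6   1.1   2.01 -0.66  0.95  1.6 ]
0.0 0.02 [-1.34  0.66  1.01  2.05 -0.75  0.86  1.66]
0.0 0.01 [-1.31  0.68  0.97  2.06 -0.78  0.83  1.68]
0.0 0.02 [-1.39  0.61  1.09  2.02 -0.68  0.93  1.61]
0.0 0.06 [-1.18  0.8   0.98  1.66 -0.74  1.09  1.57]
0.0 0.01 [-1.15  0.86  0.92  1.69 -0.79  1.    1.61]
[[0,0.01,0,0.018,-0.009,0.004,0.1],[0,0,0,0.017,-0.009,0.005,0.1],[0,0.01,-0.01,0.018,-0.009,0.004,0.1],[0,0,0,0.017,-0.009,0.005,0.1],[0,0.01,0,0.018,-0.01,0.004,0.1],[0,0,0,0.017,-0.009,0.004,0.1],[0,0,0,0,0,0.008,0.1],[0,0,0,0,0,0.009,0.1]]
[[0,0,0,0,0,0.008,0.1],[0,0,0,0,0,0.009,0.1],[0,0,0,0,0,0.008,0.1],[0,0,0,0,0,0.008,0.1],[0,0,0,0,0,0.006,0.1],[0,0,0,0,0,0.005,0.1],[0,0,0,0,0,0.006,0.1],[0,0,0,0,0,0.005,0.1]]
end [0.4758 0.2467 0.0783]
```

Emit:
{"api": "apply_moves", "payload": {"moves": [[0,0.01,0,0.018,-0.009,0.004,0.1],[0,0,0,0.017,-0.009,0.005,0.1],[0,0.01,0,0.018,-0.009,0.004,0.1],[0,0,0,0.017,-0.009,0.005,0.1],[0,0.01,0,0.018,-0.009,0.004,0.1],[0,0,0,0.017,-0.009,0.004,0.1],[0,0,0,0,0,0,0.1],[0,0,0,0,0,0,0.1]]}}

```text
clock: 25.33
tcp_pos: [0.4749, 0.2483, 0.1501]
orientation: [-0.035, -3.14, -0.003]
contact_force: [0.5, 0.3, 0.3]
grip_width: 0.0472
gripper_force: 0.0
```

Run:
```python
from h import *
T=plan([((.4757,.2471,.10),Rt(-1.2),.1,5),((.4757,.2471,.078),Rt(-1.2),.1,3)])
T=toolT();C=cam("wrist",T);a=grab_frame("wrist");g=cv2.cvtColor(a,cv2.COLOR_BGR2HSV);m=((g[...,1]<90)&(g[...,2]>150)).astype(np.uint8);nn,l,st,ce=cv2.connectedComponentsWithStats(m)
pj=proj(C,[[.4757,.2471,.104]])[0];print(pj,[(ce[i].round(1),st[i]) for i in range(1,nn) if np.linalg.norm(ce[i]-pj)<30 and st[i,4]>100],[onz(C,ce[i],.104) for i in range(1,nn) if np.linalg.norm(ce[i]-pj)<30 and st[i,4]>100])
```

```text
[[0,0,0,0,0,0.01,0.1],[0.01,-0.01,0,0,-0.001,0.01,0.1],[0,0,-0.01,-0.001,0,0.01,0.1],[0.01,0,0,0,0,0.01,0.1],[0,0,0,0,0,0.01,0.1],[0,0,0,0,0,0.007,0.1],[0,0,0,0,0,0.008,0.1],[0,0,0,0,0,0.007,0.1]]
end [0.4758 0.2473 0.0781]
[254.82679463 216.24077766] [(array([253.8, 211.2]), array([239, 200,  33,  28, 548], dtype=int32))] [array([0.47189949, 0.24648345, 0.104     ])]
```

Emit:
{"api": "apply_moves", "payload": {"moves": [[0,0,0,0,-0.001,0.01,0.1],[0,0,0,0,0,0.01,0.1],[0,0,0,-0.001,0,0.01,0.1],[0,0,0,0,0,0.01,0.1],[0,0,0,0,0,0.01,0.1],[0,0,0,0,0,0.008,0.1],[0,0,0,0,0,0.007,0.1],[0,0,0,0,0,0.007,0.1]]}}

```text
clock: 26.05
tcp_pos: [0.4757, 0.2475, 0.0758]
orientation: [-0.033, -3.139, 0.001]
contact_force: [0.0, 0.2, -0.1]
grip_width: 0.0469
gripper_force: 0.0
```

Emit:
{"api": "apply_moves", "payload": {"moves": [[0,0,0,0,0,0,0.1],[0,0,0,0,0,0,0.1],[0,0,0,0,0,0,-0.2],[0,0,0,0,0,0,-1],[0,0,0,0,0,0,-1],[0,0,0,0,0,0,-1],[0,0,0,0,0,0,-1],[0,0,0,0,0,0,-1]], "grip_force": 35}}

```text
clock: 26.72
tcp_pos: [0.4762, 0.2477, 0.0772]
orientation: [-0.033, -3.14, -0.0]
contact_force: [-0.7, 0.3, 5.1]
grip_width: 0.0252
gripper_force: 34.7
```

Run:
```python
from h import *
T=toolT();o=telemetry.get_obs();print(o["grip_width"],np.round(o["contact_force"],1));z=T[2,3];P=T[:3,3];dx=P-np.array([.4755,P[1],0])
print(dx[:2]);V=T[:3,:3];w=np.array([.6053+dx[0],.3112,0])
plan([(P+[0,0,.062],V,-1,5),((w[0],w[1],z+.062),V,-1,7),((w[0],w[1],z+.022),V,-1,4)],T)
```

```text
0.02517808039609988 [-0.7  0.3  5.1]
[0.00066284 0.        ]
[[0,0,0,0,0,-0.012,-1],[0,0,0,0,0,-0.013,-1],[0,0,0,0,0,-0.012,-1],[0,0,0,0,0,-0.013,-1],[0,0,0,0,0,-0.012,-1],[0,0,0,-0.018,0.009,0,-1],[0,0,0,-0.019,0.01,0,-1],[0,0,0,-0.018,0.009,0,-1]]
[[0,0,0,-0.018,0.01,0,-1],[0,0,0,-0.019,0.009,0,-1],[0,0,0,-0.018,0.01,0,-1],[0,0,0,-0.018,0.009,0,-1],[0,0,0,0,0,0.01,-1],[0,0,0,0,0,0.01,-1],[0,0,0,0,0,0.01,-1],[0,0,0,0,0,0.01,-1]]
end [0.6056 0.311  0.0991]
```

Emit:
{"api": "apply_moves", "payload": {"moves": [[0,0,0,0,0,-0.012,-1],[0,0,0,0,0,-0.013,-1],[0,0,0,0,0,-0.012,-1],[0,0,0,0,0,-0.013,-1],[0,0,0,0,0,-0.012,-1],[0,0,0,-0.018,0.009,0,-1],[0,0,0,-0.019,0.01,0,-1],[0,0,0,-0.018,0.009,0,-1]]}}

```text
clock: 27.38
tcp_pos: [0.5321, 0.2757, 0.14]
orientation: [-0.031, -3.14, -0.002]
contact_force: [0.6, 0.4, -2.7]
grip_width: 0.0246
gripper_force: 34.9
```

Emit:
{"api": "apply_moves", "payload": {"moves": [[0,0,0,-0.018,0.01,0,-1],[0,0,0,-0.019,0.009,0,-1],[0,0,0,-0.018,0.01,0,-1],[0,0,0,-0.018,0.009,0,-1],[0,0,0,0,0,0.008,-1],[0,0,0,0,0,0.008,-1],[0,0,0,0,0,0,-1],[0,0,0,0,0,0,-1]]}}

```text
clock: 28.05
tcp_pos: [0.6038, 0.3105, 0.1219]
orientation: [-0.033, -3.137, 0.002]
contact_force: [0.3, 0.7, -2.9]
grip_width: 0.025
gripper_force: 34.9
```

Run:
```python
from h import *
T=toolT();V=T[:3,:3];print(T[:3,3].round(4),telemetry.get_obs()["grip_width"],(R.from_matrix(V).as_matrix()[:,2]).round(3))
grab_frame("side")
S=cam("side")
for d in silhouettes("bottle","side")[:2]:
    ys,xs=np.nonzero(d["mask"]);print(round(d["p"],2),xs.mean().round(1),ys.min(),ys.max(),len(xs))
z=T[2,3]-.0772
print("base est z",z,"pred bottom/top px",proj(S,[[.605,.311,z],[.605,.311,z+.06]]).round(1).tolist())
plan([((.606,.3112,.0992),Rt(-1.2),-1,2),((.606,.3112,.0832),Rt(-1.2),-1,6)],T)
```

```text
[0.6038 0.3105 0.1219] 0.024986694416069165 [-0.004 -0.001 -1.   ]
0.72 187.7 149 175 227
0.54 284.9 235 253 230
base est z 0.044671754759486024 pred bottom/top px [[188.8, 173.1], [187.9, 158.8]]
[[-0.01,-0.02,0,-0.001,0,0.011,-1],[0,-0.02,0,-0.001,0.001,0.012,-1],[0,0,0,0,0,0.003,-1],[0,0,0,0,0,0.002,-1],[0,0,0,0,0,0.003,-1],[0,0,0,0,0,0.002,-1],[0,0,0,0,0,0.003,-1],[0,0,0,0,0,0.003,-1]]
end [0.6058 0.3114 0.0829]
```

Emit:
{"api": "apply_moves", "payload": {"moves": [[0,0,0,-0.001,0,0.008,-1],[0,0,0,-0.001,0.001,0.008,-1],[0,0,0,0,0,0.004,-1],[0,0,0,0,0,0.003,-1],[0,0,0,0,0,0.003,-1],[0,0,0,0,0,0.003,-1],[0,0,0,0,0,0.003,-1],[0,0,0,0,0,0.003,-1]]}}

```text
clock: 28.82
tcp_pos: [0.6072, 0.3119, 0.0872]
orientation: [-0.033, -3.139, 0.0]
contact_force: [0.3, -0.6, -2.8]
grip_width: 0.025
gripper_force: 34.9
```

Emit:
{"api": "apply_moves", "payload": {"moves": [[0,0,0,0,0,0.001,-1],[0,0,0,0,0,0.001,-1],[0,0,0,0,0,0.001,-1],[0,0,0,0,0,0,-1],[0,0,0,0,0,0,-1],[0,0,0,0,0,0,-1],[0,0,0,0,0,0,-1],[0,0,0,0,0,0,-1]]}}

```text
clock: 29.48
tcp_pos: [0.6072, 0.3119, 0.0845]
orientation: [-0.033, -3.139, 0.0]
contact_force: [0.0, 0.1, -1.8]
grip_width: 0.025
gripper_force: 34.9
```

Emit:
{"api": "apply_moves", "payload": {"moves": [[0,0,0,0,0,0.001,-1],[0,0,0,0,0,0,-1],[0,0,0,0,0,0.001,-1],[0,0,0,0,0,0,-1],[0,0,0,0,0,0.001,-1],[0,0,0,0,0,0,-1],[0,0,0,0,0,0,-1],[0,0,0,0,0,0,-1]]}}

```text
clock: 30.15
tcp_pos: [0.6071, 0.3119, 0.0814]
orientation: [-0.033, -3.139, 0.0]
contact_force: [-0.1, 0.6, -2.1]
grip_width: 0.025
gripper_force: 35.0
```

Emit:
{"api": "apply_moves", "payload": {"moves": [[0,0,0,0,0,0.0005,-1],[0,0,0,0,0,0,-1],[0,0,0,0,0,0.0005,-1],[0,0,0,0,0,0,-1],[0,0,0,0,0,0,-1],[0,0,0,0,0,0,-1],[0,0,0,0,0,0,-1],[0,0,0,0,0,0,-1]]}}

```text
clock: 30.82
tcp_pos: [0.6075, 0.3118, 0.0813]
orientation: [-0.033, -3.14, -0.0]
contact_force: [-1.8, 0.1, 5.2]
grip_width: 0.0248
gripper_force: 35.7
```

Contact with the well floor (5 N up). Open gently and lift away.

Emit:
{"api": "apply_moves", "payload": {"moves": [[0,0,0,0,0,0,-0.38],[0,0,0,0,0,0,-0.3],[0,0,0,0,0,0,-0.2],[0,0,0,0,0,0,-0.1],[0,0,0,0,0,0,0],[0,0,0,0,0,0,0.1],[0,0,0,0,0,0,0.1],[0,0,0,0,0,0,0.1]]}}

```text
clock: 31.48
tcp_pos: [0.6071, 0.3119, 0.0804]
orientation: [-0.033, -3.139, 0.0]
contact_force: [-0.1, -0.6, -0.7]
grip_width: 0.047
gripper_force: 0.0
```

Emit:
{"api": "apply_moves", "payload": {"moves": [[0,0,0,0,0,-0.006,0.1],[0,0,0,0,0,-0.015,0.1],[0,0,0,0,0,-0.025,0.1],[0,0,0,0,0,-0.03,0.1],[0,0,0,0,0,-0.035,0.1],[0,0,0,0.01,-0.02,-0.03,0.1],[0,0,0,0.01,-0.03,-0.02,0.1],[0,0,0,0.01,-0.03,-0.02,0.1]]}}

```text
clock: 32.15
tcp_pos: [0.576, 0.2319, 0.2644]
orientation: [0.031, 3.141, 0.001]
contact_force: [0.6, -0.8, 1.4]
grip_width: 0.0467
gripper_force: 0.0
```

Emit:
{"api": "apply_moves", "payload": {"moves": [[0,0,0,0.01,-0.01,-0.02,0.1],[0,0,0,0.01,-0.01,-0.02,0.1],[0,0,0,0,0,0,0.1],[0,0,0,0,0,0,0.1],[0,0,0,0,0,0,0.1],[0,0,0,0,0,0,0.1],[0,0,0,0,0,0,0.1],[0,0,0,0,0,0,0.1]]}}

```text
clock: 32.82
tcp_pos: [0.5554, 0.2133, 0.3007]
orientation: [-0.032, -3.138, 0.002]
contact_force: [0.3, -0.7, -0.0]
grip_width: 0.0468
gripper_force: 0.0
```

Run:
```python
from h import *
T=toolT();w=grab_frame("wrist");s=grab_frame("side");C=cam("wrist",T)
for th in("case2","bottle"):
  for d in silhouettes(th,"wrist")[:6]:
    if d["p"]<.3: continue
    ys,xs=np.nonzero(d["mask"]);uv=(xs.mean(),ys.mean());print(th,round(d["p"],2),np.round(uv,1),len(xs),onz(C,uv,.014).round(3))
print("cap top pred (seated)",proj(C,[[.606,.311,.108]]).round(1))
a=cv2.resize(w[100:260,90:390],(600,320)); b=cv2.resize(s[140:290,140:350],(378,270))
v=np.zeros((600,600,3),np.uint8);v[:320]=a;v[325:595,:378]=b;cv2.imwrite("pics/fin.png",v)
```

```text
case2 0.9 [267.2 188.1] 766 [0.601 0.229 0.014]
case2 0.84 [ 8.5 84. ] 467 [ 0.436 -0.146  0.014]
case2 0.81 [186.  195.1] 691 [0.61  0.101 0.014]
case2 0.79 [ 65.2 293.5] 424 [ 0.789 -0.134  0.014]
case2 0.7 [227.8 189. ] 711 [0.601 0.167 0.014]
bottle 0.87 [324.5 197.9] 1175 [0.619 0.319 0.014]
cap top pred (seated) [[335.4 210.3]]
```

View pics/fin.png

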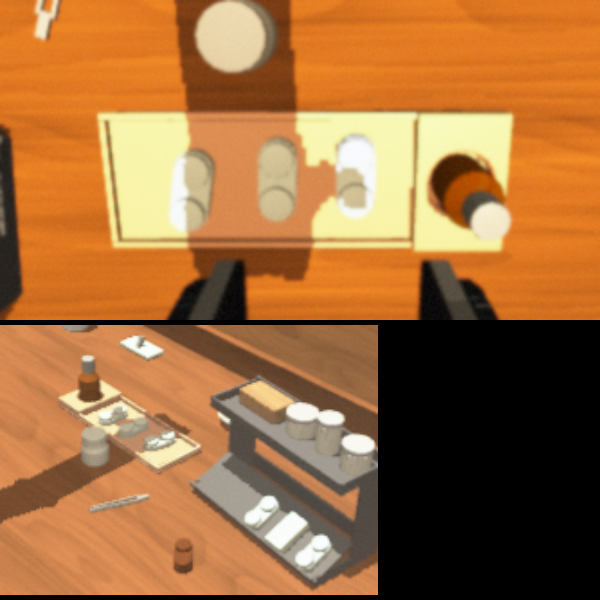

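The tray holds three cases flat with caps up, and the bottle stands upright in the well with its cap at (335,210) as predicted. The compact and two cases are still on the shelf, so I'm handing in.

```bash
python3 -c "
from bench import order
print(order.hand_in())"
```

```text
the job is handed in; nothing more can be done
None
```

I handed the job in after about 33 s of the 72 s: three lens cases lie flat with caps up in the bay, the bottle stands upright in the well, and the compact and the other two cases are still on the shelf.

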